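Sweep the wax offcuts into the scrap tray

TASK

Clear the goldsmith's board: flip the dust extractor's toggle on, raise the hold-down head's lever fully, then take the brush and sweep every wax offcut off the board into the scrap tray, touching the offcuts with the brush only, never with the gripper. With the extractor still running, stand the brush back on its cork mat lengthways, bristles down, and lower the lever fully again; last of all flip the toggle off. Leave the file cup, the torch and the jar where they are.

Things in the scene. Friction and masses are not known exactly. Their poses are not given: they have to be found in the camera images.
- station: Fixed clearing station; origin on the bench top under its board. Plywood board, top 45 mm above the bench, x -95 to 95, y -140 to 160 mm. Two aluminium rails, 10 mm thick, at x = +-100 mm, tops 60 mm above the bench, run along board and tray (y -286 to 160). The +y end is open. A green column 50 x 50 mm, 165 mm high, stands at x 135, y -30 mm, with an arm over the board.
- board_edge (a point): Middle of the board's -y edge, at its top (station y -140, z 45 mm). Past it the board drops straight, without a lip, to the scrap tray.
- tray_floor (a point): Centre of the sunken steel scrap tray's floor, 4 mm above the bench; tray inside 190 mm (station x) by 140 mm (station y -140 to -280), open on top; its end wall at y -283 mm is 60 mm high.
- head_arm (a point): Outer end of the head's green arm over the board, at the top: station x 65, y -30, z 150 mm; the arm is 34 mm wide (y), 20 mm thick (z 130 to 150) and runs back to the column.
- lever (a joint): Lift lever of the hold-down head, rad: -0.3 fully lowered, 0 level, +0.6 fully raised. It turns about the station's x axis through point lever_hinge, points to the station's +y, is stiff (about 1.5 N at the knob) and stays where it is left. Raising it lifts the foot by 47.5 mm per rad.
- lever_hinge (a point): Point on the lever's axis, station frame x 135, y -30, z 130 mm.
- lever_knob (a point): Centre of the red knob, a disc 28 mm in diameter and 24 mm long along the station's x axis (pinch its flat ends), 110 mm from the hinge. The steel lever bar behind it is 12 mm square.
- foot: Hold-down foot: rubber tip 20 mm in diameter on a 10 mm rod (top 85 mm above the tip's underside), origin at the tip's underside, at station x 83, y -30 mm. It hangs about 8 mm above the board when lowered and 50 mm when raised; only then does the brush pass under it.
- switch_box: Fixed grey control box of the dust extractor, 110 (x) x 90 (y) x 70 mm high, origin under its centre. On its top centre a bat toggle; small red dot at the -x (off) end, green dot at the +x (on) end.
- toggle (a joint): Bat toggle of the extractor, rad: -0.45 = off (leans to the box's -x, the red dot), +0.45 = on (leans to the box's +x, the green dot). Pivot at the centre of the box's top; an over-centre spring (about 2.5 N at the tip) snaps it to the nearer side once it has passed 0. No rest position between.
- toggle_tip (a point): Tip of the bat, 60 mm from its pivot; the bat is 11 mm thick at the root and 18 mm near the tip.
- mat: Fixed cork mat, the brush's place, 150 (x) x 90 (y) x 4 mm, origin under its centre.
- brush: Bench brush, about 220 g, standing on its stiff bristles, origin at the centre of its underside: base 115 (x) x 50 (y) mm, 37 mm high (black bristles 25 mm, then wood); on it a wooden grip ridge 80 (x) x 28 (y) mm, from 37 to 75 mm above the underside. Pinch the ridge across y. The bristles act as a rigid block.
- wax1: Blue carving-wax offcut, about 40 g, 62 x 30 x 22 mm block, long along its x; origin at its centre, half its height above its underside. May be absent.
- wax2: Blue carving-wax offcut, about 40 g, 60 x 34 x 26 mm block with a sawn step, 14 mm high at its +x end, long along its x; origin at its centre, half its height above its underside. May be absent.
- wax3: Green carving-wax offcut, about 40 g, 62 x 30 x 22 mm block, long along its x; origin at its centre, half its height above its underside. May be absent.
- wax4: Green carving-wax offcut, about 40 g, 60 x 34 x 26 mm block with a sawn step, 14 mm high at its +x end, long along its x; origin at its centre, half its height above its underside. May be absent.
- wax5: Purple carving-wax offcut, about 40 g, 62 x 30 x 22 mm block, long along its x; origin at its centre, half its height above its underside. May be absent.
- wax6: Purple carving-wax offcut, about 40 g, 60 x 34 x 26 mm block with a sawn step, 14 mm high at its +x end, long along its x; origin at its centre, half its height above its underside. May be absent.
- file_cup: Bystander: white cup of files, 82 mm across, 190 mm tall with the files; origin under its centre.
- torch: Bystander: brass hand torch lying on the bench, 185 mm long along its y, 24 mm high.
- flux_jar: Bystander: amber jar, 60 mm across, 75 mm tall, origin under its centre.

How it is judged:
On the way, in this order (a step that is already met when the one before it is completed fails the run):
1. the extractor is switched on, the lever still lowered (value of joint toggle above 0.3 rad and value of joint lever below -0.17 rad), for 0.2 s.
2. the lever is raised, the extractor running (value of joint toggle above 0.3 rad and value of joint lever above 0.42 rad), for 0.2 s.
3. the brush is held over the board, extractor running and lever raised (all of step 2 and contact force between the fingers and brush above 1 N and x of brush in the frame of station between -0.1 and 0.1 m and y of brush in the frame of station below 0.2 m and z of brush in the frame of station above 0.03 m), for 0.1 s.
4. every offcut lies in the scrap tray, extractor running and lever raised (all of step 2 and y of wax1 in the frame of station between -0.28 and -0.145 m and x of wax1 in the frame of station between -0.095 and 0.095 m and (z of wax1 in the frame of station below 0.055 m or (y of wax1 in the frame of station below -0.175 m and z of wax1 in the frame of station below 0.075 m)) and y of wax2 in the frame of station between -0.28 and -0.145 m and x of wax2 in the frame of station between -0.095 and 0.095 m and (z of wax2 in the frame of station below 0.055 m or (y of wax2 in the frame of station below -0.175 m and z of wax2 in the frame of station below 0.075 m)) and y of wax3 in the frame of station between -0.28 and -0.145 m and x of wax3 in the frame of station between -0.095 and 0.095 m and (z of wax3 in the frame of station below 0.055 m or (y of wax3 in the frame of station below -0.175 m and z of wax3 in the frame of station below 0.075 m)) and y of wax4 in the frame of station between -0.28 and -0.145 m and x of wax4 in the frame of station between -0.095 and 0.095 m and (z of wax4 in the frame of station below 0.055 m or (y of wax4 in the frame of station below -0.175 m and z of wax4 in the frame of station below 0.075 m)) and y of wax5 in the frame of station between -0.28 and -0.145 m and x of wax5 in the frame of station between -0.095 and 0.095 m and (z of wax5 in the frame of station below 0.055 m or (y of wax5 in the frame of station below -0.175 m and z of wax5 in the frame of station below 0.075 m)) and y of wax6 in the frame of station between -0.28 and -0.145 m and x of wax6 in the frame of station between -0.095 and 0.095 m and (z of wax6 in the frame of station below 0.055 m or (y of wax6 in the frame of station below -0.175 m and z of wax6 in the frame of station below 0.075 m))), for 0.2 s.
5. the brush stands released on its mat and the lever is lowered, the extractor still running (all of step 1 and horizontal distance between brush and mat below 0.03 m and z of brush in the frame of mat below 0.012 m and angle between brush's own z axis and vertical below 0.12 rad and angle between the x axis of brush and the x axis of mat, either way round below 0.3 rad and contact force between the fingers and brush below 0.1 N), for 0.2 s.
6. the extractor is switched off (value of joint toggle below -0.3 rad), for 0.2 s.
At the end, for the whole second after the job is handed in: Every offcut present rests in the tray (centre 5 mm past the board edge, under 55 mm high; if 35 mm past it, 75 mm); the brush stands released on the mat, upright, centre within 30 mm and length within 0.3 rad of the mat's; lever below -0.17 rad; toggle below -0.3 rad (off) (value of joint toggle below -0.3 rad and value of joint lever below -0.17 rad and horizontal distance between brush and mat below 0.03 m and z of brush in the frame of mat below 0.012 m and angle between brush's own z axis and vertical below 0.12 rad and angle between the x axis of brush and the x axis of mat, either way round below 0.3 rad and contact force between the fingers and brush below 0.1 N and y of wax1 in the frame of station between -0.28 and -0.145 m and x of wax1 in the frame of station between -0.095 and 0.095 m and (z of wax1 in the frame of station below 0.055 m or (y of wax1 in the frame of station below -0.175 m and z of wax1 in the frame of station below 0.075 m)) and y of wax2 in the frame of station between -0.28 and -0.145 m and x of wax2 in the frame of station between -0.095 and 0.095 m and (z of wax2 in the frame of station below 0.055 m or (y of wax2 in the frame of station below -0.175 m and z of wax2 in the frame of station below 0.075 m)) and y of wax3 in the frame of station between -0.28 and -0.145 m and x of wax3 in the frame of station between -0.095 and 0.095 m and (z of wax3 in the frame of station below 0.055 m or (y of wax3 in the frame of station below -0.175 m and z of wax3 in the frame of station below 0.075 m)) and y of wax4 in the frame of station between -0.28 and -0.145 m and x of wax4 in the frame of station between -0.095 and 0.095 m and (z of wax4 in the frame of station below 0.055 m or (y of wax4 in the frame of station below -0.175 m and z of wax4 in the frame of station below 0.075 m)) and y of wax5 in the frame of station between -0.28 and -0.145 m and x of wax5 in the frame of station between -0.095 and 0.095 m and (z of wax5 in the frame of station below 0.055 m or (y of wax5 in the frame of station below -0.175 m and z of wax5 in the frame of station below 0.075 m)) and y of wax6 in the frame of station between -0.28 and -0.145 m and x of wax6 in the frame of station between -0.095 and 0.095 m and (z of wax6 in the frame of station below 0.055 m or (y of wax6 in the frame of station below -0.175 m and z of wax6 in the frame of station below 0.075 m)) and linear speed of brush below 0.02 m/s and linear speed of each of wax1, wax2, wax3, wax4, wax5, wax6 below 0.03 m/s); the robot touches nothing.
It fails at once if the gripper's fingers touch an offcut with more than 1 N (contact force between the fingers and wax1 above 1 N or contact force between the fingers and wax2 above 1 N or contact force between the fingers and wax3 above 1 N or contact force between the fingers and wax4 above 1 N or contact force between the fingers and wax5 above 1 N or contact force between the fingers and wax6 above 1 N).
It fails at once if the file cup, the torch or the jar is moved by more than 20 mm (distance of any of file_cup, torch, flux_jar from where it was at the start of the episode above 0.02 m).
Of wax1, wax2, wax3, wax4, wax5, wax6 only 4 to 6 are there at a start; the rules pass over those that are not, and their reading is None.
At some moment in a run one of wax1, wax2, wax3, wax4, wax5, wax6 may be knocked a few centimetres aside while the robot is not near it.
Once in a run the grip may slacken for a moment while it holds something.
It also fails if it takes over 184 s, if anything falls off the work surface, if the arm or the gripper's body presses on something with over 40 N, if the wrist force passes 120 N, or if a joint passes its speed limit or range.

ROBOT

A 6-joint arm with a two-finger parallel gripper is mounted at the origin on the work surface. World frame = base frame: x ahead of the robot, y to its left, z up, the work surface at z = 0. Lengths are in m, angles in rad, forces in N, time in s.
With the tool pointing down it reaches from about 0.25 to 0.775 m from the base axis. Payload 4 kg.
Tool frame: the origin (TCP) lies at the very end of the fingers, on their centre line; the grasp point (between the pads) lies 19 mm behind it; z points along the fingers, y is the direction in which the jaws open and shut (so a half turn about z gives the same grasp; the last joint's range is limited). The gripper opens to 94 mm and grips with 3 to 60 N. Pads are 16 mm wide; open, the fingers measure 119 mm over their backs; the gripper's body (75 mm by 177 mm) begins 78 mm behind the grasp point.
Start: joints at [-1.309, 0.087, 1.371, -0, 1.684, -0.103], TCP at [0.196, -0.514, 0.206] pointing down, gripper open.
Joint ranges: [-3.1, 3.1], [-0.76, 2.03], [0.27, 2.55], [-1.08, 4.22], [0.17, 2.65], [-2.57, 2.57]. Speed limits (rad/s): [2.79, 2.79, 3.14, 3.14, 3.14, 3.14].

INTERFACE

Orientations are given as a rotation vector (axis times angle).
In Python, from bench import arm gives the robot as it stands. The module is installed in compiled form; this text tells all that it offers.
- The arm moves only by the tool servo_tool, never from a script. Its argument "targets" is a list of rows, each a list of 7 numbers: the shift along the tool's x, y, z in m, then the turn, a rotation vector about the tool's x, y, z in rad, then the finger opening in m, from 0 to 0.094. A call has exactly 5 rows; each row shifts and turns the pose as measured when the row begins, along the tool's axes as they then stand; what a row does not reach is not made up. A row lasts 1/12 s, in which the tool goes at most 41.7 mm and 7.16 degrees, less where a joint would pass 70% of its speed; a pose out of reach is approached as far as the arm can. A call with a gripper value outside its range is refused whole. The fingers move at their own pace and stop on an object; "grip_force" is the grip in N (left out, the last holds). Time passes only in rows, so rows that do not move let the fingers close, or fill a call up. It gives the time, the measured TCP pose, the force and the opening at its end, in the units of the state.
- arm.sense(): the state, without advancing time (a new reading comes with each control period).
- arm.camera(name): name is "scene" or "top"; returns (picture, depth): 400x640x3 uint8, red, green, blue; 400x640 float32, m along the optical axis (not along the pixel's ray), 0 where there is no reading.
- arm.camera_info(name): a dict with "intrinsics" (3x3 intrinsics, pixels), "k1" (the pictures are not rectified: a ray, as slopes to the right and down, at radius r is drawn at 1 + k1 r^2 times it, then the intrinsics apply), "extrinsics" (4x4, takes a point from camera to world coordinates). Camera axes: x right, y up, looking along -z (the intrinsics and any distortion apply to the point x, -y, -z); pixel columns grow to the right and rows downward; lengths in m; the calibration is good to about 2 mm. A picture is of the moment at which its call begins. camera_info takes no time and is no camera call.
- arm.job_done(): hands the job in, once; it reports no verdict.
The state is a dict: "time_s": time; "joint_pos": joint angles; "qvel": joint speeds; "joint_efforts": joint torques, N m; "ee_pos": TCP position; "orientation": TCP orientation; "wrist_force": force on the tool from outside, world axes, zero at the start; "torque": the same for the moment, N m; "finger_gap": finger opening in m.
Only numpy, scipy, OpenCV 4.12 (cv2) and the standard library are available. Lean on these libraries where they do the work, as an engineer would, in place of code of your own. Each camera call takes 0.05 s, during which the arm holds its last target. There are 200 camera calls.

## Working session

There is one attempt and no reset: what is moved stays moved. The work goes in short steps, Python scripts to look and compute and a tool call to move; the robot and the scene stay as the last step left them, time stands still between calls to the robot, and variables do not carry over. Pictures are saved under pics/ and viewed, about 12 in all and at most 16, crops included, and the job is handed in when it is done.

Besides the shell and the picture viewer there is one more tool, called after "Emit:" by a JSON object that holds its "op" and its "data". servo_tool: Moves the arm, as the interface text tells. Its arguments: {"type":"object","properties":{"targets":{"type":"array"},"grip_force":{"type":"number"}},"required":["targets"]}

```bash
mkdir -p pics; cat > h.py <<'E'
import numpy as np, cv2
from scipy.spatial.transform import Rotation as R
from bench import arm
def grab(n,name):
    p,d=arm.camera(n); cv2.imwrite(f'pics/{name}.png',p[:,:,::-1]); np.savez(f'pics/{name}.npz',p=p,d=d); return p,d
def rays(n,uv):
    i=arm.camera_info(n);K=i['intrinsics'];E=np.array(i['extrinsics'])
    uv=np.atleast_2d(np.array(uv,float))
    q=cv2.undistortPoints(uv.reshape(-1,1,2),np.array(K,float),np.array([i['k1'],0,0,0],float)).reshape(-1,2)
    d=np.c_[q[:,0],-q[:,1],-np.ones(len(q))]
    return E[:3,3],d@E[:3,:3].T
def onz(n,uv,z):
    o,d=rays(n,uv); return o+d*((z-o[2])/d[:,2])[:,None]
def depthpt(n,uv,dep):
    o,d=rays(n,uv); uv=np.atleast_2d(uv).astype(int)
    return o+d*dep[uv[:,1],uv[:,0]][:,None]
def cloud(n,dep):
    v,u=np.mgrid[0:400,0:640]; uv=np.c_[u.ravel(),v.ravel()]
    P=depthpt(n,uv,dep).reshape(400,640,3); P[dep==0]=np.nan; return P
E
python3 - <<'E'
from h import *
for n in('scene','top'):
    grab(n,n+'0'); i=arm.camera_info(n); print(n,np.round(i['intrinsics'],1).tolist(),i['k1'],np.round(i['extrinsics'],3).tolist())
s=arm.sense();print(s)
E
```

```text
scene [[450.8, 0.0, 323.3], [0.0, 450.8, 208.7], [0.0, 0.0, 1.0]] -0.08423259366497318 [[0.632, -0.622, 0.462, 1.096], [0.775, 0.496, -0.392, -0.448], [0.015, 0.606, 0.795, 0.998], [0.0, 0.0, 0.0, 1.0]]
top [[441.9, 0.0, 315.9], [0.0, 441.9, 196.1], [0.0, 0.0, 1.0]] -0.07593518861728009 [[0.028, 0.996, -0.087, 0.51], [-0.999, 0.026, -0.022, -0.022], [-0.02, 0.088, 0.996, 1.152], [0.0, 0.0, 0.0, 1.0]]
{'time_s': 0.1, 'joint_pos': array([-1.30910746e+00,  8.79078595e-02,  1.37205775e+00, -1.72428032e-06,
        1.68360022e+00, -1.03105641e-01]), 'qvel': array([ 0.00057449,  0.00031481, -0.0015224 ,  0.00169354,  0.00056084,
        0.00188852]), 'joint_efforts': array([ 1.22570851e-03, -3.41253090e+01, -3.03302407e+01,  7.18658161e-02,
        3.04182200e-02, -1.06377634e-04]), 'ee_pos': array([ 0.19608439, -0.51334703,  0.20442961]), 'orientation': array([-3.08754476e+00, -5.69488824e-01,  2.48032178e-04]), 'wrist_force': array([ 0.53872162,  0.29019799, -0.24981567]), 'torque': array([ 0.00016742, -0.03417409,  0.00771363]), 'finger_gap': 0.09388166991740532}
```

View pics/scene0.png

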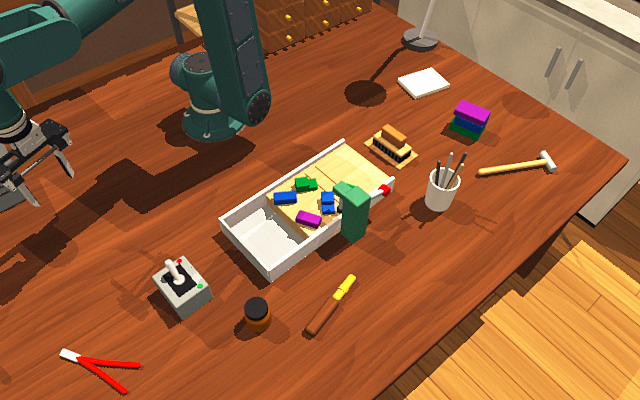

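View pics/top0.png

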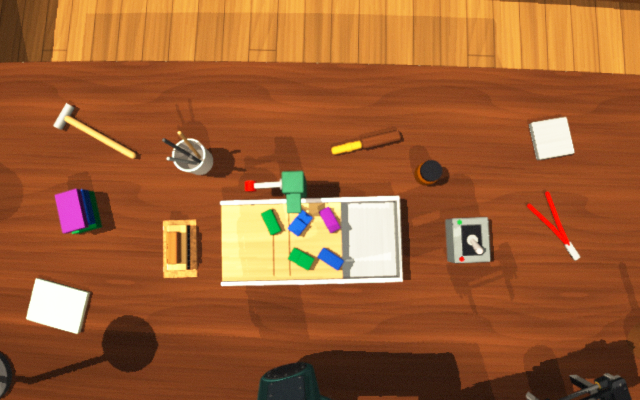

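The scene picture shows the board with five offcuts, the toggle box at about (183,285), the brush at (393,145) on its mat and the red knob at (385,188). In the top picture the board spans (222-402, 198-285), the box is at (468,240), the knob at (250,186) and the brush at (180,248). World +x is up and +y is left.

```bash
python3 - <<'E'
from h import *
z=np.load('pics/top0.npz');p,d=z['p'],z['d'];P=cloud('top',d)
hsv=cv2.cvtColor(p,cv2.COLOR_RGB2HSV)
print('wood z',np.nanmedian(P[300:320,400:440,2]))
def rect(m,name,zz,n='top'):
    cs,_=cv2.findContours(m.astype('uint8'),cv2.RETR_EXTERNAL,cv2.CHAIN_APPROX_NONE)
    for c in cs:
        if cv2.contourArea(c)<25: continue
        W=onz(n,c.reshape(-1,2),zz)
        (x,y),(w,h),a=cv2.minAreaRect((W[:,:2]*1000).astype(np.float32))
        print(name,'ctr',round(x,1),round(y,1),'size',round(w),round(h),'ang',round(a,1),'z',zz,'px',c.reshape(-1,2).mean(0).round())
box=np.zeros(d.shape,bool);box[180:300,205:420]=1
# depth based: tops
Z=P[:,:,2]
rect(box&(Z>0.05)&(Z<0.066)&(hsv[:,:,1]<60),'rails',.06)
H,S,V=[hsv[:,:,i].astype(int) for i in range(3)]
b2=np.zeros_like(box);b2[205:280,225:400]=1
for nm,lo,hi in(('green',45,85),('blue',100,125),('purple',135,165)):
    rect(b2&(H>lo)&(H<hi)&(S>120),nm,.069)
print('red'); 
r=((H<6)|(H>174))&(S>150)&(V>120)
rect(r&(np.indices(d.shape)[1]<500)&(np.indices(d.shape)[1]>200),'red',.1)
b=np.zeros_like(box);b[205:280,435:505]=1
rect(b&(Z>0.055)&(Z<0.08),'boxtop',.07)
rect(b&(H>45)&(H<80)&(S>100),'grn dot',.07)
rect(b&(Z>0.09),'bat',.12)
print('bat pts',np.nanmean(P[b&(Z>0.11)],0), np.nanmax(Z[b]))
b=np.zeros_like(box);b[205:290,150:210]=1
rect(b&(Z>0.06)&(Z<.1),'ridge',.079); rect(b&(Z>0.03)&(Z<.1),'brush',.041); rect(b&(S>90)&(H>10)&(H<25)&(V>150),'mat',.004)
print('ridge z',np.nanmedian(Z[b&(Z>0.06)]))
kn=r&(np.indices(d.shape)[1]<270)&(np.indices(d.shape)[1]>230)
print('knob',np.nanmean(P[kn],0),np.nanmax(P[kn],0),np.nanmin(P[kn],0))
c=p[185:290,210:410,::-1];cv2.imwrite('pics/c1.png',cv2.resize(c,None,fx=4,fy=4,interpolation=cv2.INTER_CUBIC))
E
```

```text
wood z 0.0003002774121610985
rails ctr 587.2 158.4 size 9 160 ang 2.9 z 0.06 px [253. 202.]
rails ctr 495.4 13.3 size 209 445 ang 3.1 z 0.06 px [340. 249.]
green ctr 452.2 34.6 size 58 33 ang 62.2 z 0.069 px [301. 258.]
green ctr 539.4 110.9 size 60 29 ang 28.6 z 0.069 px [271. 222.]
green ctr 573.1 54.8 size 17 30 ang 1.5 z 0.069 px [294. 208.]
blue ctr 453.9 -38.0 size 59 28 ang 59.7 z 0.069 px [331. 258.]
blue ctr 538.6 39.6 size 32 57 ang 54.1 z 0.069 px [300. 223.]
purple ctr 549.0 -32.6 size 61 29 ang 32.0 z 0.069 px [329. 220.]
red
red ctr 623.8 161.5 size 27 27 ang 1.5 z 0.1 px [250. 186.]
boxtop ctr 507.9 -377.2 size 111 94 ang 4.1 z 0.07 px [470. 240.]
bat ctr 491.0 -376.7 size 31 16 ang 37.9 z 0.12 px [477. 247.]
bat pts [ 0.48635807 -0.3806726   0.1205358 ] 0.12751069723019692
ridge ctr 469.0 349.5 size 81 33 ang 2.9 z 0.079 px [172. 247.]
brush ctr 468.9 352.4 size 116 54 ang 3.0 z 0.041 px [177. 247.]
mat ctr 488.2 289.8 size 47 21 ang 2.6 z 0.004 px [206. 239.]
mat ctr 468.0 357.8 size 220 159 ang 2.6 z 0.004 px [178. 250.]
ridge z 0.07876023170680813
knob [0.62275644 0.16092766 0.10522404] [0.64934037 0.19304644 0.11833198] [ 0.60964699  0.14639961 -0.0019421 ]
```

View pics/c1.png

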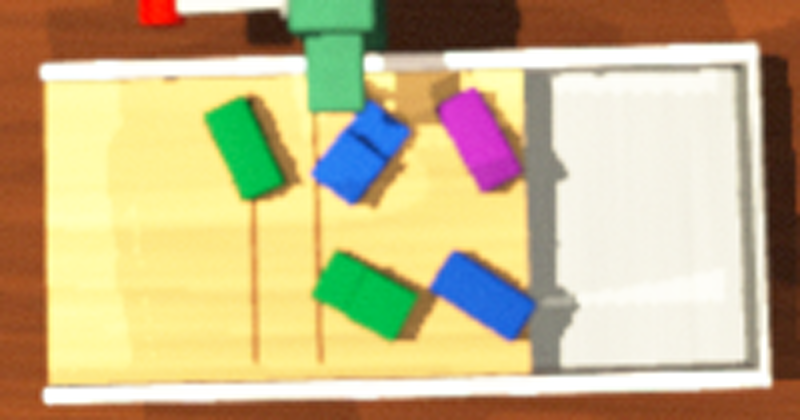

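Emit:
{"op": "servo_tool", "data": {"targets": [[0.038, -0.0055, 0.007, 0, 0, 0, 0], [0.038, -0.0055, 0.007, 0, 0, 0, 0], [0.038, -0.0055, 0.007, 0, 0, 0, 0], [0.038, -0.0055, 0.007, 0, 0, 0, 0], [0.038, -0.0055, 0.007, 0, 0, 0, 0]], "grip_force": 20}}

```text
time_s: 0.52
ee_pos: [0.3622, -0.4224, 0.1664]
orientation: [-3.093, -0.543, 0.007]
wrist_force: [2.0, -0.6, -0.4]
finger_gap: 0.0642
```

```bash
cat >> h.py <<'E'
def rel(x,y,z,yaw=None):
    """shift in tool axes to reach world point, turn about tool z so tool y points at yaw (deg, mod 180)"""
    s=arm.sense();M=R.from_rotvec(s['orientation']).as_matrix();p=s['ee_pos']
    a=np.degrees(np.arctan2(M[1,1],M[0,1])); t=''
    if yaw is not None:
        dz=((yaw-a+90)%180)-90; t=f'turn z {np.radians(-dz):.3f} rad'
    print(f"t {s['time_s']:.2f} p {p.round(4)} yaw_y {a:.1f} tilt {np.degrees(np.arccos(-M[2,2])):.2f} gap {s['finger_gap']:.4f} F {s['wrist_force'].round(1)} q1 {s['joint_pos'][0]:.2f} q6 {s['joint_pos'][5]:.2f}")
    print('shift',((np.array([x,y,z])-p)@M).round(4),t)
S0=np.array([.492,.0762]);SA=np.radians(3.05)
def st(x,y): return S0+np.array([[np.cos(SA),-np.sin(SA)],[np.sin(SA),np.cos(SA)]])@[x,y]
E
python3 -c "
from h import *
rel(.433,-.382,.15,-86)"
```

```text
t 0.52 p [ 0.3622 -0.4224  0.1664] yaw_y -70.1 tilt 0.26 gap 0.0642 F [ 2.  -0.6 -0.4] q1 -0.96 q6 0.26
shift [ 0.0804 -0.0139  0.0161] turn z 0.278 rad
```

Emit:
{"op": "servo_tool", "data": {"targets": [[0.027, -0.0046, 0.005, 0, 0, 0, 0], [0.027, -0.0046, 0.005, 0, 0, 0, 0], [0.026, -0.0046, 0.006, 0, 0, 0, 0], [0, 0, 0.025, 0, 0, 0, 0], [0, 0, 0.025, 0, 0, 0, 0]]}}

```text
time_s: 0.93
ee_pos: [0.4439, -0.3745, 0.0992]
orientation: [3.09, 0.56, 0.002]
wrist_force: [0.8, 0.6, -0.7]
finger_gap: 0.031
```

```bash
python3 -c "
from h import *
rel(.506,-.376,.10,-86)
grab('scene','s1')"
```

```text
t 0.93 p [ 0.4439 -0.3745  0.0992] yaw_y -69.5 tilt 0.09 gap 0.0310 F [ 0.8  0.6 -0.7] q1 -0.80 q6 0.41
shift [ 0.0577  0.0232 -0.0007] turn z 0.289 rad
```

View pics/s1.png

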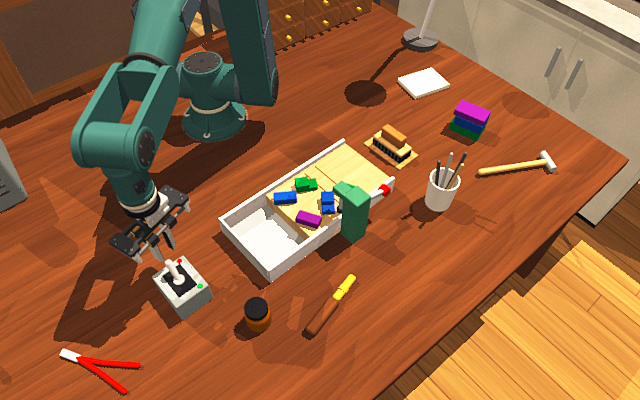

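The closed fingers now stand at the -x side of the bat. Next I push it towards the green dot.

Emit:
{"op": "servo_tool", "data": {"targets": [[0, 0.004, 0, 0, 0, 0, 0], [0, 0, 0, 0, 0, 0, 0], [0.019, 0.0072, 0, 0, 0, 0, 0], [0.019, 0.0072, 0, 0, 0, 0, 0], [0.018, 0.007, 0, 0, 0, 0, 0]]}}

```text
time_s: 1.4
ee_pos: [0.4966, -0.378, 0.0931]
orientation: [-3.081, -0.546, 0.024]
wrist_force: [-1.6, 1.4, -0.6]
finger_gap: 0.0004
```

```bash
python3 -c "
from h import *
rel(.506,-.376,.10,3)
p,d=grab('top','t1');z=cloud('top',d)
cv2.imwrite('pics/c2.png',cv2.resize(p[190:290,420:520,::-1],None,fx=4,fy=4))"
```

```text
t 1.40 p [ 0.4966 -0.378   0.0931] yaw_y -69.9 tilt 1.14 gap 0.0004 F [-1.6  1.4 -0.6] q1 -0.74 q6 0.48
shift [ 0.0094  0.0012 -0.007 ] turn z -1.272 rad
```

View pics/c2.png

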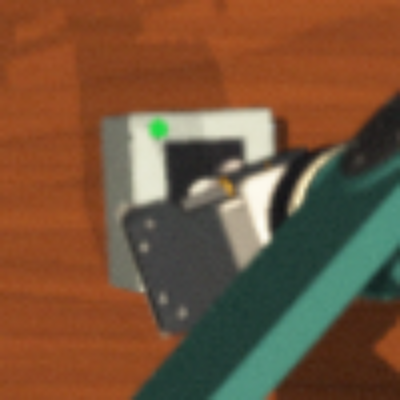

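Emit:
{"op": "servo_tool", "data": {"targets": [[0.011, 0.004, -0.004, 0, 0, 0, 0], [0.002, 0.001, 0, 0, 0, 0, 0], [-0.01, -0.003, -0.03, 0, 0, 0, 0.03], [0, 0, -0.04, 0, 0, 0, 0.07], [0, 0, -0.04, 0, 0, 0, 0.07]]}}

```text
time_s: 1.87
ee_pos: [0.4888, -0.3791, 0.1978]
orientation: [-3.053, -0.533, 0.088]
wrist_force: [0.9, -1.2, 0.1]
finger_gap: 0.0173
```

Emit:
{"op": "servo_tool", "data": {"targets": [[0.02, -0.033, -0.005, 0, 0, 0, 0.07], [0.02, -0.033, 0, 0, 0, 0, 0.07], [0.02, -0.033, 0, 0, 0, 0, 0.07], [0.02, -0.033, 0, 0, 0, 0, 0.07], [0.02, -0.033, 0, 0, 0, 0, 0.07]]}}

```text
time_s: 2.28
ee_pos: [0.5305, -0.2008, 0.2257]
orientation: [-3.087, -0.505, 0.051]
wrist_force: [-0.3, -0.8, 0.0]
finger_gap: 0.0499
```

Emit:
{"op": "servo_tool", "data": {"targets": [[0.02, -0.033, 0, 0, 0, 0, 0.07], [0.02, -0.033, 0, 0, 0, 0, 0.07], [0.02, -0.033, 0, 0, 0, 0, 0.07], [0.02, -0.033, 0, 0, 0, 0, 0.07], [0.02, -0.033, 0, 0, 0, 0, 0.07]]}}

```text
time_s: 2.7
ee_pos: [0.5735, -0.008, 0.2355]
orientation: [-3.095, -0.496, 0.027]
wrist_force: [0.7, -1.1, -0.2]
finger_gap: 0.0699
```

Emit:
{"op": "servo_tool", "data": {"targets": [[0, 0, 0, 0, 0, -0.12, 0.07], [0, 0, 0, 0, 0, -0.12, 0.07], [0, 0, 0, 0, 0, -0.12, 0.07], [0, 0, 0, 0, 0, -0.12, 0.07], [0, 0, 0, 0, 0, -0.12, 0.07]]}}

```text
time_s: 3.12
ee_pos: [0.5747, -0.0001, 0.2438]
orientation: [-2.791, -1.424, 0.003]
wrist_force: [0.4, -0.7, 0.5]
finger_gap: 0.0701
```

```bash
python3 -c "
from h import *
rel(.623,.160,.19,3)
p,d=grab('top','t2');P=cloud('top',d)
b=P[205:280,435:505].reshape(-1,3); print('bat',np.nanmean(b[b[:,2]>.11],0))"
```

```text
t 3.12 p [ 5.747e-01 -1.000e-04  2.438e-01] yaw_y -35.9 tilt 0.48 gap 0.0701 F [ 0.4 -0.7  0.5] q1 -0.10 q6 0.53
shift [ 0.1579 -0.0545  0.0545] turn z -0.680 rad
bat [ 0.52956129 -0.37831315  0.12120845]
```

The bat is at x 0.53, so the toggle is on. Next I turn and go over the knob.

Emit:
{"op": "servo_tool", "data": {"targets": [[0, 0, 0, 0, 0, -0.12, 0.07], [0, 0, 0, 0, 0, -0.12, 0.07], [0, 0, 0, 0, 0, -0.12, 0.07], [0, 0, 0, 0, 0, -0.12, 0.07], [0, 0, 0, 0, 0, -0.12, 0.07]]}}

```text
time_s: 3.58
ee_pos: [0.5748, -0.0039, 0.2507]
orientation: [-2.243, -2.2, -0.011]
wrist_force: [-0.4, 0.1, -0.2]
finger_gap: 0.0697
```

Emit:
{"op": "servo_tool", "data": {"targets": [[0.036, 0.01, 0.004, 0, 0, -0.08, 0.07], [0.036, 0.01, 0.004, 0, 0, 0, 0.07], [0.036, 0.01, 0.004, 0, 0, 0, 0.07], [0.036, 0.01, 0.004, 0, 0, 0, 0.07], [0, 0, 0, 0, 0, 0, 0.07]]}}

```text
time_s: 4.0
ee_pos: [0.612, 0.1392, 0.242]
orientation: [2.168, 2.261, 0.023]
wrist_force: [-1.3, -1.1, -0.7]
finger_gap: 0.0701
```

```bash
python3 -c "
from h import *
rel(.623,.160,.08,3)
p,d=grab('scene','s2')
o,q=rays('scene',[[0,0]])
i=arm.camera_info('scene');h=cv2.cvtColor(p,cv2.COLOR_RGB2HSV)
r=((h[:,:,0]<6)|(h[:,:,0]>174))&(h[:,:,1]>150)&(h[:,:,2]>120);r[:160]=0;r[215:]=0;r[:,:365]=0;r[:,410:]=0
P=cloud('scene',d)[r];print(r.sum(),np.nanmedian(P,0),np.nanmin(P,0),np.nanmax(P,0))
v,u=np.nonzero(r);print(onz('scene',[[u.mean(),v.mean()]],.104))
cv2.imwrite('pics/c3.png',cv2.resize(p[110:260,300:460,::-1],None,fx=4,fy=4))"
```

```text
t 4.00 p [0.612  0.1392 0.242 ] yaw_y 2.4 tilt 0.98 gap 0.0701 F [-1.3 -1.1 -0.7] q1 0.13 q6 0.09
shift [0.0197 0.0091 0.1622] turn z -0.010 rad
88 [0.63134857 0.15441937 0.11037468] [0.61295141 0.14261896 0.08870431] [0.63717443 0.16839375 0.11523455]
[[0.62661412 0.15730486 0.104     ]]
```

View pics/c3.png

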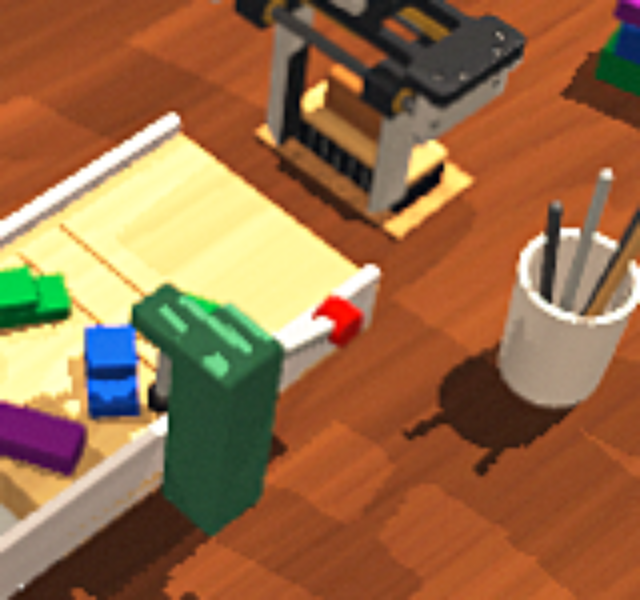

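The crop shows the fingers above and behind the red knob, with the lever down. Its measured centre is about (0.6245, 0.158, 0.098), which fits the model. I descend and pinch it.

Emit:
{"op": "servo_tool", "data": {"targets": [[0.017, 0.012, 0.005, -0.01, 0, -0.01, 0.07], [0, 0, 0.038, 0, 0, 0, 0.07], [0, 0, 0.038, 0, 0, 0, 0.07], [0, 0, 0.038, 0, 0, 0, 0.07], [0, 0, 0.03, 0, 0, 0, 0.07]]}}

```text
time_s: 4.47
ee_pos: [0.638, 0.1488, 0.1088]
orientation: [2.151, 2.231, 0.069]
wrist_force: [-0.9, -0.7, -0.0]
finger_gap: 0.07
```

```bash
python3 -c "
from h import *
rel(.6245,.158,.08,3)"
```

```text
t 4.47 p [0.638  0.1488 0.1088] yaw_y 2.1 tilt 3.51 gap 0.0700 F [-0.9 -0.7 -0. ] q1 0.15 q6 0.11
shift [ 0.0097 -0.0149  0.028 ] turn z -0.016 rad
```

```bash
cat >> h.py <<'E'
def go(x,y,z,yaw):
    s=arm.sense();M=R.from_rotvec(s['orientation']);p=s['ee_pos']
    best=None
    for a in (yaw,yaw+180):
        c,q=np.cos(np.radians(a)),np.sin(np.radians(a))
        T=np.array([[-q,c,0],[c,q,0],[0,0,-1]]).T  # columns tool x,y,z
        T=np.c_[np.cross([c,q,0],[0,0,-1]),[c,q,0],[0,0,-1]]
        rv=(M.inv()*R.from_matrix(T)).as_rotvec()
        if best is None or np.linalg.norm(rv)<np.linalg.norm(best): best=rv
    print(f"t {s['time_s']:.2f} p {p.round(4)} gap {s['finger_gap']:.4f} F {s['wrist_force'].round(1)} q1 {s['joint_pos'][0]:.2f} q6 {s['joint_pos'][5]:.2f} q5 {s['joint_pos'][4]:.2f}")
    print('shift now',M.inv().apply(np.array([x,y,z])-p).round(4),'after turn',((np.array([x,y,z])-p)@T if 0 else R.from_rotvec(best).inv().apply(M.inv().apply(np.array([x,y,z])-p))).round(4),'turn',best.round(3))
E
python3 -c "
from h import *
go(.6245,.158,.08,3)"
```

```text
t 4.47 p [0.638  0.1488 0.1088] gap 0.0700 F [-0.9 -0.7 -0. ] q1 0.15 q6 0.11 q5 1.47
shift now [ 0.0097 -0.0149  0.028 ] after turn [ 0.0099 -0.013   0.0288] turn [ 0.061 -0.001 -0.016]
```

Emit:
{"op": "servo_tool", "data": {"targets": [[0.005, -0.007, 0, 0.061, 0, -0.016, 0.07], [0.005, -0.006, 0.014, 0, 0, 0, 0.07], [0, 0, 0.014, 0, 0, 0, 0.07], [0, 0, 0, 0, 0, 0, 0.01], [0, 0, 0, 0, 0, 0, 0.01]], "grip_force": 20}}

```text
time_s: 4.88
ee_pos: [0.6164, 0.1468, 0.0698]
orientation: [-2.174, -2.251, 0.031]
wrist_force: [1.2, 0.4, -0.1]
finger_gap: 0.0599
```

Emit:
{"op": "servo_tool", "data": {"targets": [[0, 0, 0, 0, 0, 0, 0.01], [0, 0, 0, 0, 0, 0, 0.01], [0, 0, 0, 0, 0, 0, 0.01], [0, 0, 0, 0, 0, 0, 0.01], [0, 0, 0, 0, 0, 0, 0.01]]}}

```text
time_s: 5.3
ee_pos: [0.6203, 0.144, 0.0768]
orientation: [-2.186, -2.25, 0.018]
wrist_force: [5.7, 0.9, -1.9]
finger_gap: 0.0268
```

```bash
python3 -c "
from h import *
go(.6245,.158,.08,3)"
```

```text
t 5.30 p [0.6203 0.144  0.0768] gap 0.0268 F [ 5.7  0.9 -1.9] q1 0.14 q6 0.11 q5 1.49
shift now [ 0.0139  0.0046 -0.0033] after turn [ 0.0138  0.0049 -0.0032] turn [-0.011  0.005 -0.023]
```

Emit:
{"op": "servo_tool", "data": {"targets": [[0, 0.003, 0, 0, 0, 0, 0.045], [0, 0.002, 0, 0, 0, 0, 0.045], [0, 0, 0, 0, 0, 0, 0.045], [0.007, 0, -0.001, -0.005, 0, -0.02, 0.045], [0.007, 0, -0.001, 0, 0, 0, 0.045]]}}

```text
time_s: 5.72
ee_pos: [0.6263, 0.1582, 0.0804]
orientation: [2.165, 2.275, -0.009]
wrist_force: [-0.1, 0.7, -0.2]
finger_gap: 0.0452
```

Emit:
{"op": "servo_tool", "data": {"targets": [[0, 0, 0, 0, 0, 0, 0.045], [0, 0, 0, 0, 0, 0, 0.045], [0, 0, 0, 0, 0, 0, 0.045], [0, 0, 0, 0, 0, 0, 0.045], [0, 0, 0, 0, 0, 0, 0.045]]}}

```text
time_s: 6.13
ee_pos: [0.6255, 0.1612, 0.0801]
orientation: [2.161, 2.28, -0.009]
wrist_force: [0.3, -0.1, 0.2]
finger_gap: 0.0451
```

```bash
python3 -c "
from h import *
go(.6245,.158,.08,3)"
```

```text
t 6.13 p [0.6255 0.1612 0.0801] gap 0.0451 F [ 0.3 -0.1  0.2] q1 0.17 q6 0.11 q5 1.49
shift now [-0.0031 -0.0012  0.0001] after turn [-0.0031 -0.0012  0.0001] turn [-0.004  0.004  0.001]
```

Emit:
{"op": "servo_tool", "data": {"targets": [[0, 0, 0, 0, 0, 0, 0.01], [0, 0, 0, 0, 0, 0, 0.01], [0, 0, 0, 0, 0, 0, 0.01], [0, 0, 0, 0, 0, 0, 0.01], [0, 0, 0, 0, 0, 0, 0.01]]}}

```text
time_s: 6.55
ee_pos: [0.621, 0.1604, 0.0787]
orientation: [-2.157, -2.274, 0.023]
wrist_force: [1.4, 0.7, 0.3]
finger_gap: 0.0239
```

Emit:
{"op": "servo_tool", "data": {"targets": [[0.004, 0, -0.016, 0, 0, 0, 0.01], [0.001, 0, -0.016, 0, 0, 0, 0.01], [-0.001, 0, -0.016, 0, 0, 0, 0.01], [-0.004, 0, -0.016, 0, 0, 0, 0.01], [-0.006, 0, -0.015, 0, 0, 0, 0.01]]}}

```text
time_s: 6.97
ee_pos: [0.6212, 0.1565, 0.1505]
orientation: [-2.15, -2.271, 0.028]
wrist_force: [-0.7, 1.2, -3.8]
finger_gap: 0.0241
```

```bash
python3 -c "
from h import *
x,y=st(135,60.8);go(x,y,.173,3)"
```

```text
t 6.97 p [0.6212 0.1565 0.1505] gap 0.0241 F [-0.7  1.2 -3.8] q1 0.16 q6 0.10 q5 1.64
shift now [ 60.5122 134.9235  -3.2686] after turn [ 6.084440e+01  1.348136e+02 -2.250000e-02] turn [-0.023  0.002  0.002]
```

Emit:
{"op": "servo_tool", "data": {"targets": [[-0.004, 0, -0.008, -0.015, 0, 0, 0.01], [-0.005, 0, -0.008, 0, 0, 0, 0.01], [-0.002, 0, -0.006, 0, 0, 0, 0.01], [0, 0, -0.003, 0, 0, 0, 0.01], [0, 0, 0, 0, 0, 0, 0.01]]}}

```text
time_s: 7.38
ee_pos: [0.6222, 0.1432, 0.1761]
orientation: [-2.16, -2.277, 0.012]
wrist_force: [-2.0, 2.2, 0.5]
finger_gap: 0.0243
```

```bash
python3 -c "
from h import *
x,y=st(.135,.0608);go(x,y,.173,3)
p,d=grab('top','t3')
b=cloud('top',d)[205:280,435:505].reshape(-1,3); print('bat',np.nanmean(b[b[:,2]>.11],0))"
```

```text
t 7.38 p [0.6222 0.1432 0.1761] gap 0.0243 F [-2.   2.2  0.5] q1 0.14 q6 0.09 q5 1.67
shift now [0.0008 0.0014 0.0031] after turn [0.0008 0.0014 0.0031] turn [-0.007  0.003  0.001]
bat [ 0.52968483 -0.37797785  0.12179033]
```

Emit:
{"op": "servo_tool", "data": {"targets": [[0, 0, 0, 0, 0, 0, 0.06], [0, 0, 0, 0, 0, 0, 0.06], [0, 0, 0, 0, 0, 0, 0.06], [0, 0, -0.035, 0, 0, 0, 0.06], [0, 0, -0.04, 0, 0, 0, 0.06]]}}

```text
time_s: 7.85
ee_pos: [0.6184, 0.1432, 0.2406]
orientation: [-2.15, -2.268, 0.038]
wrist_force: [0.3, -0.1, 1.1]
finger_gap: 0.0537
```

Emit:
{"op": "servo_tool", "data": {"targets": [[0.01, -0.005, -0.03, 0, 0, 0, 0.06], [0.034, -0.02, 0, 0, 0, 0, 0.06], [0.034, -0.02, 0, 0, 0, 0, 0.06], [0.034, -0.022, 0, 0, 0, 0, 0.06], [0.034, -0.022, 0, 0, 0, 0, 0.06]]}}

```text
time_s: 8.27
ee_pos: [0.529, 0.2832, 0.2833]
orientation: [-2.178, -2.262, 0.013]
wrist_force: [1.2, 0.1, -0.3]
finger_gap: 0.0603
```

Emit:
{"op": "servo_tool", "data": {"targets": [[0.03, -0.02, 0, 0, 0, 0, 0.06], [0.026, -0.018, 0, 0, 0, -0.12, 0.06], [0, 0, 0, 0, 0, -0.12, 0.06], [0, 0, 0, 0, 0, -0.12, 0.06], [0, 0, 0, 0, 0, -0.12, 0.06]]}}

```text
time_s: 8.68
ee_pos: [0.4805, 0.3497, 0.2869]
orientation: [-1.548, -2.73, -0.001]
wrist_force: [-0.3, -0.2, -0.3]
finger_gap: 0.06
```

Emit:
{"op": "servo_tool", "data": {"targets": [[0, 0, 0, 0, 0, -0.12, 0.06], [0, 0, 0, 0, 0, -0.12, 0.06], [0, 0, 0, 0, 0, -0.12, 0.06], [0, 0, 0, 0, 0, -0.12, 0.06], [0, 0, 0, 0, 0, -0.12, 0.06]]}}

```text
time_s: 9.1
ee_pos: [0.4797, 0.3524, 0.2887]
orientation: [0.637, 3.076, 0.007]
wrist_force: [0.5, -0.4, 0.6]
finger_gap: 0.06
```

```bash
python3 -c "
from h import *
go(.469,.3505,.15,93)
p,d=grab('scene','s3')
cv2.imwrite('pics/c4.png',cv2.resize(p[80:260,220:480,::-1],None,fx=3,fy=3))
p,d=grab('top','t4')
P=cloud('top',d);h=cv2.cvtColor(p,cv2.COLOR_RGB2HSV)
k=((h[:,:,0]<6)|(h[:,:,0]>174))&(h[:,:,1]>150);k[:170]=0;k[200:]=0;k[:,:235]=0;k[:,275:]=0
print('knob',np.nanmedian(P[k],0))"
```

```text
t 9.10 p [0.4797 0.3524 0.2887] gap 0.0600 F [ 0.5 -0.4  0.6] q1 0.54 q6 -0.62 q5 1.86
shift now [ 0.0091 -0.0066  0.1387] after turn [ 0.0108 -0.0013  0.1387] turn [ 0.004  0.001 -0.461]
knob [0.62280612 0.14489671 0.2021523 ]
```

View pics/c4.png

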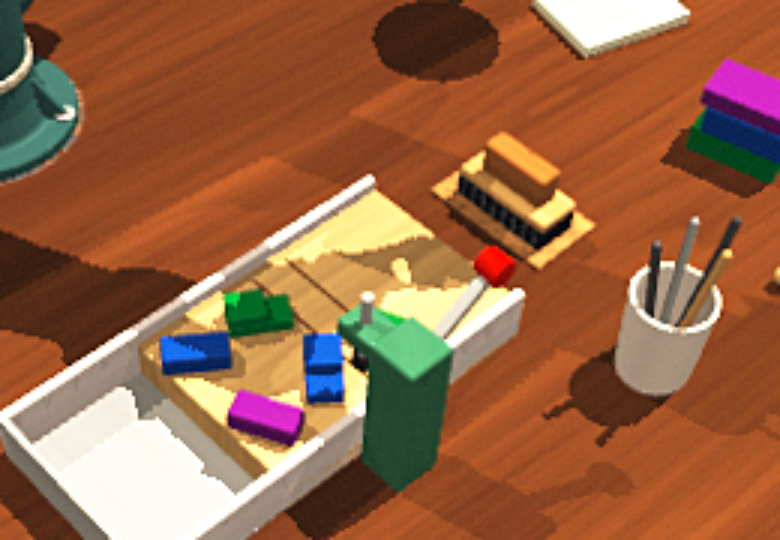

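The crop shows the lever raised (knob z 0.202), the brush on its mat and five offcuts. Next I turn and descend onto the ridge.

Emit:
{"op": "servo_tool", "data": {"targets": [[0, 0, 0, 0, 0, -0.12, 0.06], [0, 0, 0, 0, 0, -0.12, 0.06], [0, 0, 0, 0, 0, -0.12, 0.06], [0, 0, 0, 0, 0, -0.1, 0.06], [0.005, 0, 0.035, 0, 0, 0, 0.06]]}}

```text
time_s: 9.62
ee_pos: [0.4785, 0.3545, 0.262]
orientation: [-0.077, 3.123, 0.02]
wrist_force: [0.1, -0.1, 0.9]
finger_gap: 0.0601
```

Emit:
{"op": "servo_tool", "data": {"targets": [[0.005, 0, 0.035, 0, 0, 0, 0.06], [0, 0, 0.035, 0, 0, 0, 0.06], [0, 0, 0.02, 0, 0, 0, 0.06], [0, 0, 0, 0, 0, 0, 0.06], [0, 0, 0, 0, 0, 0, 0.06]]}}

```text
time_s: 10.03
ee_pos: [0.4725, 0.3547, 0.1641]
orientation: [-0.052, 3.128, 0.016]
wrist_force: [-0.2, -0.2, 0.6]
finger_gap: 0.0598
```

```bash
python3 -c "
from h import *
go(.469,.3505,.046,93)
p,d=grab('scene','s4');P=cloud('scene',d)
m=np.zeros(d.shape,bool);m[115:180,355:425]=1
q=P[m&(P[:,:,2]>.07)&(P[:,:,2]<.085)];q=q[(np.hypot(q[:,0]-.469,q[:,1]-.35)<.06)];print('ridge',len(q),np.median(q,0),cv2.minAreaRect((q[:,:2]*1000).astype('float32')))"
```

```text
t 10.03 p [0.4725 0.3547 0.1641] gap 0.0598 F [-0.2 -0.2  0.6] q1 0.55 q6 -1.06 q5 1.60
shift now [ 0.0052 -0.0052  0.118 ] after turn [ 0.0037 -0.004   0.1181] turn [ 0.01   0.013 -0.019]
ridge 190 [0.47400661 0.34636872 0.0774617 ] ((470.57281494140625, 348.5682678222656), (80.23625946044922, 31.585866928100586), 1.3982512950897217)
```

Emit:
{"op": "servo_tool", "data": {"targets": [[0.003, -0.004, 0.038, 0.01, 0.013, -0.019, 0.06], [0, 0, 0.038, 0, 0, 0, 0.06], [0, 0, 0.03, 0, 0, 0, 0.06], [0, 0, 0.006, 0, 0, 0, 0.06], [0, 0, 0, 0, 0, 0, 0.06]]}}

```text
time_s: 10.5
ee_pos: [0.4797, 0.3566, 0.064]
orientation: [-0.074, 3.118, 0.02]
wrist_force: [0.5, 0.1, 0.7]
finger_gap: 0.0601
```

```bash
python3 -c "
from h import *
go(.470,.350,.046,93)"
```

```text
t 10.50 p [0.4797 0.3566 0.064 ] gap 0.0601 F [0.5 0.1 0.7] q1 0.54 q6 -1.07 q5 1.39
shift now [ 0.0104 -0.0064  0.0177] after turn [ 0.01   -0.0061  0.018 ] turn [ 0.012  0.023 -0.005]
```

Emit:
{"op": "servo_tool", "data": {"targets": [[0.008, -0.006, 0.008, 0.012, 0.023, -0.005, 0.06], [0.002, 0, 0.008, 0, 0, 0, 0.06], [0, 0, 0, 0, 0, 0, 0.06], [0, 0, 0, 0, 0, 0, 0.06], [0, 0, 0, 0, 0, 0, 0.06]]}}

```text
time_s: 10.92
ee_pos: [0.4747, 0.3529, 0.0566]
orientation: [-0.081, 3.129, 0.01]
wrist_force: [-0.1, -0.2, -0.0]
finger_gap: 0.0606
```

```bash
python3 -c "
from h import *
go(.470,.350,.046,93)"
```

```text
t 10.92 p [0.4747 0.3529 0.0566] gap 0.0606 F [-0.1 -0.2 -0. ] q1 0.54 q6 -1.08 q5 1.39
shift now [ 0.005  -0.0027  0.0105] after turn [ 0.0048 -0.0026  0.0106] turn [ 0.006  0.012 -0.001]
```

Emit:
{"op": "servo_tool", "data": {"targets": [[0.005, -0.003, 0.011, 0.006, 0.012, 0, 0.06], [0.002, -0.001, 0.003, 0.003, 0.005, 0, 0.06], [0, 0, 0, 0, 0, 0, 0.01], [0, 0, 0, 0, 0, 0, 0.01], [0, 0, 0, 0, 0, 0, 0.01]], "grip_force": 35}}

```text
time_s: 11.33
ee_pos: [0.4685, 0.3489, 0.0435]
orientation: [0.081, -3.137, 0.003]
wrist_force: [0.4, -0.6, 0.5]
finger_gap: 0.0434
```

Emit:
{"op": "servo_tool", "data": {"targets": [[0, 0, 0, 0, 0, 0, 0.01], [0, 0, 0, 0, 0, 0, 0.01], [0, 0, 0, 0, 0, 0, 0.01], [0, 0, 0, 0, 0, 0, 0.01], [0, 0, 0, 0, 0, 0, 0.01]]}}

```text
time_s: 11.75
ee_pos: [0.4685, 0.3493, 0.0435]
orientation: [0.081, -3.137, 0.002]
wrist_force: [0.3, 0.2, 0.0]
finger_gap: 0.0277
```

```bash
python3 -c "
from h import *
go(.470,.350,.046,93)"
```

```text
t 11.75 p [0.4685 0.3493 0.0435] gap 0.0277 F [0.3 0.2 0. ] q1 0.54 q6 -1.08 q5 1.38
shift now [-0.0016  0.0006 -0.0025] after turn [-0.0016  0.0006 -0.0025] turn [-0.001 -0.003 -0.001]
```

Emit:
{"op": "servo_tool", "data": {"targets": [[0, 0, -0.015, 0, 0, 0, 0.01], [0, 0, -0.025, 0, 0, 0, 0.01], [0, 0, -0.025, 0, 0, 0, 0.01], [-0.003, -0.01, -0.008, 0, 0, 0, 0.01], [-0.007, -0.025, 0, 0, 0, 0, 0.01]]}}

```text
time_s: 12.17
ee_pos: [0.4763, 0.315, 0.1131]
orientation: [0.09, -3.126, 0.009]
wrist_force: [-0.7, 0.1, -2.2]
finger_gap: 0.0279
```

Emit:
{"op": "servo_tool", "data": {"targets": [[-0.007, -0.025, 0.004, 0, 0, 0, 0.01], [-0.007, -0.025, 0.004, 0, 0, 0, 0.01], [-0.007, -0.025, 0.004, 0, 0, 0, 0.01], [-0.007, -0.025, 0.004, 0, 0, 0, 0.01], [0, -0.01, 0, 0, 0, 0, 0.01]]}}

```text
time_s: 12.58
ee_pos: [0.512, 0.1971, 0.0941]
orientation: [0.091, -3.126, 0.016]
wrist_force: [0.5, 0.5, -2.5]
finger_gap: 0.028
```

```bash
python3 -c "
from h import *
x,y=st(.028,.11);go(x,y,.0875,93)
p,d=grab('scene','s5');grab('top','t5')
cv2.imwrite('pics/c5.png',cv2.resize(p[80:280,200:480,::-1],None,fx=2.8,fy=2.8))"
```

```text
t 12.58 p [0.512  0.1971 0.0941] gap 0.0280 F [ 0.5  0.5 -2.5] q1 0.27 q6 -1.36 q5 1.48
shift now [-0.0016 -0.0096  0.0067] after turn [-0.0016 -0.0096  0.0066] turn [-0.01  -0.015  0.006]
```

View pics/c5.png

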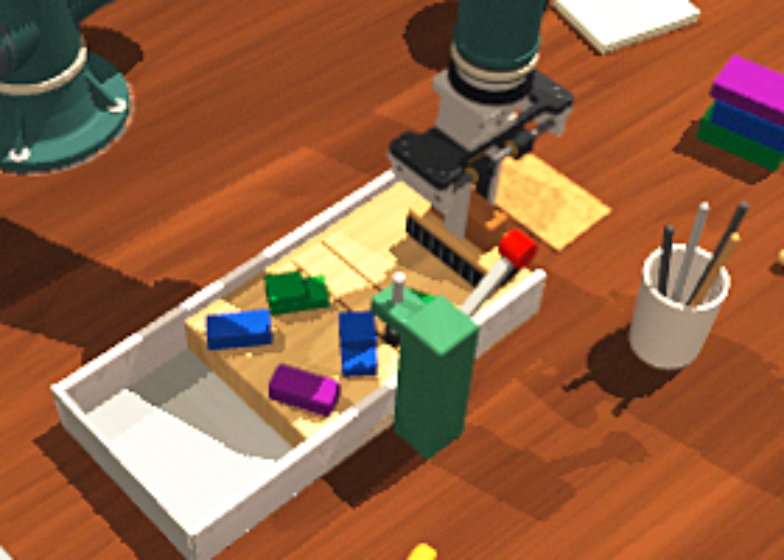

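The crop shows the brush held over the board's +y end, the mat bare, and all five offcuts ahead of it. Next comes the first sweep, along the foot side.

Emit:
{"op": "servo_tool", "data": {"targets": [[-0.001, -0.008, 0.006, -0.01, -0.015, 0.006, 0.01], [0, -0.015, 0.003, 0, 0, 0, 0.01], [0, -0.018, 0.001, 0, 0, 0, 0.01], [0, -0.018, 0.001, 0, 0, 0, 0.01], [0, -0.018, 0.001, 0, 0, 0, 0.01]]}}

```text
time_s: 13.1
ee_pos: [0.5166, 0.1315, 0.0853]
orientation: [-0.093, 3.135, 0.028]
wrist_force: [-0.1, 1.8, 3.0]
finger_gap: 0.0276
```

```bash
python3 -c "
from h import *
x,y=st(.028,-.17);go(x,y,.0875,93)"
```

```text
t 13.10 p [0.5166 0.1315 0.0853] gap 0.0276 F [-0.1  1.8  3. ] q1 0.13 q6 -1.50 q5 1.44
shift now [ 0.0009 -0.2239 -0.0062] after turn [-0.0007 -0.2239 -0.0022] turn [0.018 0.006 0.007]
```

Emit:
{"op": "servo_tool", "data": {"targets": [[0, -0.018, -0.003, 0.018, 0.006, 0.006, 0.01], [0, -0.02, 0, 0, 0, 0, 0.01], [0, -0.02, 0, 0, 0, 0, 0.01], [0, -0.02, 0, 0, 0, 0, 0.01], [0, -0.02, 0, 0, 0, 0, 0.01]]}}

```text
time_s: 13.52
ee_pos: [0.5216, 0.0357, 0.0894]
orientation: [-0.096, 3.14, 0.003]
wrist_force: [0.2, 0.5, -3.0]
finger_gap: 0.0277
```

```bash
python3 -c "
from h import *
x,y=st(.028,-.17);go(x,y,.0875,93)"
```

```text
t 13.52 p [0.5216 0.0357 0.0894] gap 0.0277 F [ 0.2  0.5 -3. ] q1 -0.04 q6 -1.67 q5 1.45
shift now [ 0.0004 -0.128   0.0017] after turn [-0.0007 -0.128   0.0019] turn [0.002 0.    0.009]
```

Emit:
{"op": "servo_tool", "data": {"targets": [[0, -0.02, 0.001, 0, 0, 0.008, 0.01], [0, -0.02, 0.001, 0, 0, 0, 0.01], [0, -0.02, 0, 0, 0, 0, 0.01], [0, -0.02, 0, 0, 0, 0, 0.01], [0, -0.02, 0, 0, 0, 0, 0.01]]}}

```text
time_s: 13.93
ee_pos: [0.5273, -0.0642, 0.0876]
orientation: [0.091, -3.139, -0.004]
wrist_force: [0.1, 0.6, -1.9]
finger_gap: 0.0276
```

```bash
python3 -c "
from h import *
x,y=st(.028,-.175);go(x,y,.0885,93)
p,d=grab('scene','s6');grab('top','t6')
cv2.imwrite('pics/c6.png',cv2.resize(p[80:280,200:480,::-1],None,fx=2.8,fy=2.8))"
```

```text
t 13.93 p [ 0.5273 -0.0642  0.0876] gap 0.0276 F [ 0.1  0.6 -1.9] q1 -0.23 q6 -1.86 q5 1.45
shift now [-0.     -0.0329 -0.001 ] after turn [-0.0002 -0.0329 -0.0009] turn [ 0.003 -0.001  0.006]
```

View pics/c6.png

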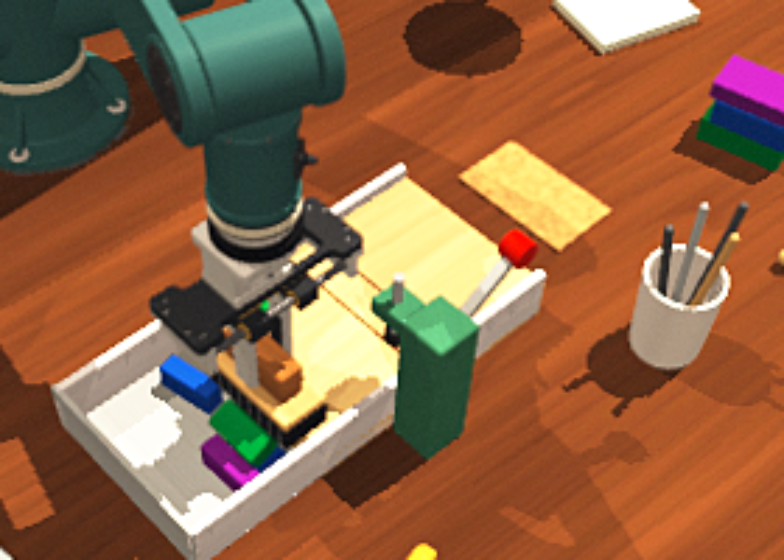

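The crop shows purple, a blue and a green over the edge in front of the brush, and the other blue going over too. I push on another 40 mm, lift, shift to the other lane and return high.

Emit:
{"op": "servo_tool", "data": {"targets": [[0, -0.02, 0, 0, 0, 0.005, 0.01], [0, -0.02, 0, 0, 0, 0, 0.01], [0, -0.005, -0.01, 0, 0, 0, 0.01], [0, 0, -0.03, 0, 0, 0, 0.01], [0, 0, -0.03, 0, 0, 0, 0.01]]}}

```text
time_s: 14.45
ee_pos: [0.5251, -0.1055, 0.151]
orientation: [0.081, -3.12, -0.018]
wrist_force: [0.1, 0.0, -1.2]
finger_gap: 0.0277
```

```bash
python3 -c "
from h import *
x,y=st(-.035,-.17);go(x,y,.16,93)
p,d=grab('scene','s7');grab('top','t7')
P=cloud('scene',d);h=cv2.cvtColor(p,cv2.COLOR_RGB2HSV)
m=np.zeros(d.shape,'uint8');m[120:180,355:425]=((h[:,:,0]>12)&(h[:,:,0]<26)&(h[:,:,1]>70)&(h[:,:,2]>150))[120:180,355:425]
cs,_=cv2.findContours(cv2.morphologyEx(m,cv2.MORPH_CLOSE,np.ones((5,5))),0,1);c=max(cs,key=cv2.contourArea)
print('mat z',np.nanmedian(P[m>0][:,2]),cv2.minAreaRect((onz('scene',c.reshape(-1,2),.004)[:,:2]*1000).astype('float32')))
cv2.imwrite('pics/c7.png',cv2.resize(p[80:280,200:480,::-1],None,fx=2.8,fy=2.8))"
```

```text
t 14.45 p [ 0.5251 -0.1055  0.151 ] gap 0.0277 F [ 0.1  0.  -1.2] q1 -0.31 q6 -1.93 q5 1.60
shift now [ 0.0586  0.0132 -0.0076] after turn [ 0.0584  0.0131 -0.009 ] turn [ 0.012 -0.02  -0.   ]
mat z 0.004524133762382587 ((465.3464660644531, 353.66412353515625), (150.921630859375, 91.64784240722656), 3.5474581718444824)
```

View pics/c7.png

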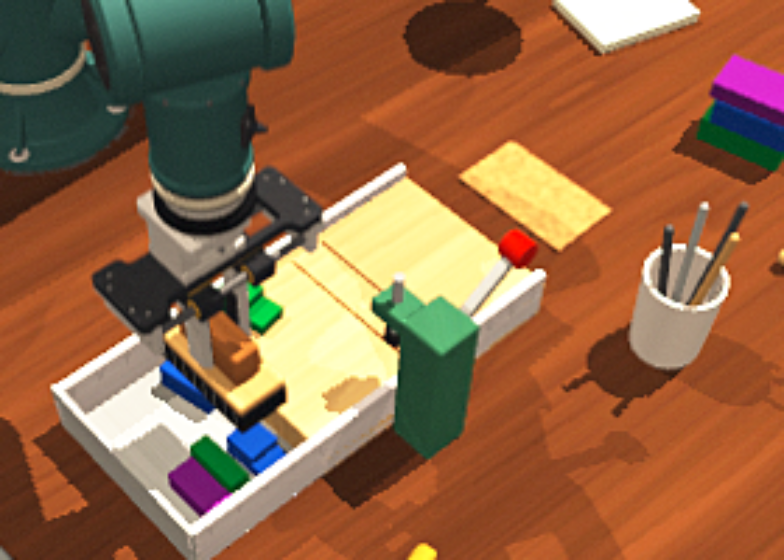

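The crop shows purple, green and the stepped blue in the tray, with one blue tipping at the edge by (185,385) and the stepped green still on the board near (260,305). I shift lanes and return above the board.

Emit:
{"op": "servo_tool", "data": {"targets": [[0.03, 0, 0, 0.012, -0.02, 0, 0.01], [0.03, 0.01, 0, 0, 0, 0, 0.01], [0, 0.035, 0, 0, 0, 0, 0.01], [0, 0.038, 0, 0, 0, 0, 0.01], [0, 0.038, 0, 0, 0, 0, 0.01]]}}

```text
time_s: 14.97
ee_pos: [0.4604, 0.0124, 0.1491]
orientation: [-0.07, 3.134, -0.008]
wrist_force: [0.7, 0.7, -2.1]
finger_gap: 0.0275
```

Emit:
{"op": "servo_tool", "data": {"targets": [[0, 0.038, 0, 0, 0, 0, 0.01], [0, 0.038, 0, 0, 0, 0, 0.01], [0, 0.038, 0, 0, 0, 0, 0.01], [0, 0, 0, 0, 0, 0, 0.01], [0, 0, 0, 0, 0, 0, 0.01]]}}

```text
time_s: 15.38
ee_pos: [0.4474, 0.1433, 0.1432]
orientation: [0.092, -3.14, -0.002]
wrist_force: [-0.6, -0.7, -2.0]
finger_gap: 0.028
```

```bash
python3 -c "
from h import *
x,y=st(-.035,.05);go(x,y,.0885,93)
p,d=grab('top','t8')
cv2.imwrite('pics/c8.png',cv2.resize(p[185:290,210:410,::-1],None,fx=3,fy=3))"
```

```text
t 15.38 p [0.4474 0.1433 0.1432] gap 0.0280 F [-0.6 -0.7 -2. ] q1 0.19 q6 -1.44 q5 1.56
shift now [-0.0059 -0.0195  0.0546] after turn [-0.006  -0.0194  0.0547] turn [ 0.001 -0.     0.006]
```

View pics/c8.png

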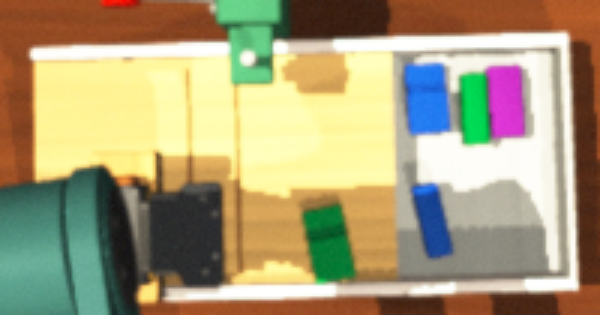

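The crop shows four offcuts in the tray and only the stepped green left, at (328,242), further along the board than before. I lower the brush and sweep the second lane.

Emit:
{"op": "servo_tool", "data": {"targets": [[-0.006, 0, 0.025, 0, 0, 0.006, 0.01], [0, 0, 0.02, 0, 0, 0, 0.01], [0, -0.005, 0.009, 0, 0, 0, 0.01], [0, -0.01, 0, 0, 0, 0, 0.01], [0, -0.015, 0, 0, 0, 0, 0.01]]}}

```text
time_s: 15.85
ee_pos: [0.4545, 0.1116, 0.0865]
orientation: [0.082, -3.14, -0.004]
wrist_force: [0.5, -0.3, -1.8]
finger_gap: 0.0276
```

```bash
python3 -c "
from h import *
x,y=st(-.034,-.175);go(x,y,.0885,93)"
```

```text
t 15.85 p [0.4545 0.1116 0.0865] gap 0.0276 F [ 0.5 -0.3 -1.8] q1 0.12 q6 -1.51 q5 1.44
shift now [-0.0018 -0.2124 -0.0026] after turn [-0.0017 -0.2124 -0.002 ] turn [ 0.003 -0.001 -0.   ]
```

Emit:
{"op": "servo_tool", "data": {"targets": [[-0.001, -0.02, -0.001, 0, 0, 0, 0.01], [0, -0.02, 0, 0, 0, 0, 0.01], [0, -0.02, 0, 0, 0, 0.003, 0.01], [0, -0.02, 0, 0, 0, 0, 0.01], [0, -0.02, 0, 0, 0, 0, 0.01]]}}

```text
time_s: 16.27
ee_pos: [0.4602, 0.0004, 0.0902]
orientation: [-0.068, 3.14, 0.0]
wrist_force: [-0.1, -0.0, -3.1]
finger_gap: 0.0284
```

```bash
python3 -c "
from h import *
x,y=st(-.034,-.175);go(x,y,.0885,93)"
```

```text
t 16.27 p [4.602e-01 4.000e-04 9.020e-02] gap 0.0284 F [-0.1 -0.  -3.1] q1 -0.12 q6 -1.74 q5 1.45
shift now [-0.0028 -0.101   0.0017] after turn [-0.0019 -0.101   0.0017] turn [ 0.     0.001 -0.009]
```

Emit:
{"op": "servo_tool", "data": {"targets": [[-0.001, -0.02, 0.001, 0, 0, -0.008, 0.01], [0, -0.02, 0.001, 0, 0, 0, 0.01], [0, -0.02, 0, 0, 0, 0, 0.01], [0, -0.02, 0, 0, 0, 0, 0.01], [0, -0.018, 0, 0, 0, 0, 0.01]]}}

```text
time_s: 16.68
ee_pos: [0.4645, -0.112, 0.0935]
orientation: [-0.063, 3.134, -0.007]
wrist_force: [0.8, 0.9, -1.6]
finger_gap: 0.0279
```

```bash
python3 -c "
from h import *
x,y=st(-.034,-.18);go(x,y,.15,93)
p,d=grab('scene','s9');p2,_=grab('top','t9')
a=cv2.resize(p[100:280,190:430,::-1],None,fx=2.2,fy=2.2);b=cv2.resize(p2[185:290,210:410,::-1],None,fx=2.2,fy=2.2)
o=np.zeros((a.shape[0]+b.shape[0],max(a.shape[1],b.shape[1]),3),'uint8');o[:a.shape[0],:a.shape[1]]=a;o[a.shape[0]:,:b.shape[1]]=b
o=cv2.resize(o,None,fx=.95,fy=.95) if o.shape[0]>600 else o
cv2.imwrite('pics/c9.png',o)"
```

```text
t 16.68 p [ 0.4645 -0.112   0.0935] gap 0.0279 F [ 0.8  0.9 -1.6] q1 -0.35 q6 -1.96 q5 1.45
shift now [-0.0037  0.0062 -0.0565] after turn [-0.0034  0.0065 -0.0565] turn [-0.005  0.007 -0.012]
```

View pics/c9.png

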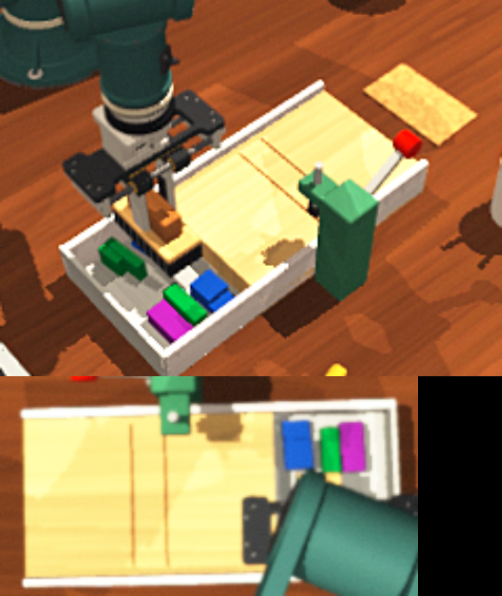

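Both views show the board bare and the offcuts in the tray. I lift and carry the brush back, then check the tray heights.

Emit:
{"op": "servo_tool", "data": {"targets": [[0, 0, -0.025, -0.005, 0.007, -0.012, 0.01], [0, 0, -0.03, 0, 0, 0, 0.01], [0, 0.01, -0.01, 0, 0, 0, 0.01], [-0.002, 0.035, 0, 0, 0, 0, 0.01], [-0.002, 0.037, 0, 0, 0, 0, 0.01]]}}

```text
time_s: 17.2
ee_pos: [0.4638, -0.0376, 0.1624]
orientation: [-0.045, 3.139, -0.002]
wrist_force: [0.9, -0.8, -3.1]
finger_gap: 0.0276
```

Emit:
{"op": "servo_tool", "data": {"targets": [[-0.002, 0.037, 0, 0, 0, 0, 0.01], [-0.002, 0.037, 0, 0, 0, 0, 0.01], [-0.002, 0.037, 0, 0, 0, 0, 0.01], [-0.002, 0.037, 0, 0, 0, 0, 0.01], [-0.002, 0.037, 0, 0, 0, 0, 0.01]]}}

```text
time_s: 17.62
ee_pos: [0.4656, 0.1566, 0.164]
orientation: [-0.036, 3.135, 0.001]
wrist_force: [1.5, -0.3, -2.8]
finger_gap: 0.0276
```

```bash
cat > chk.py <<'E'
from h import *
go(.4653,.3517,.05,93.2)
p,d=grab('top','tc');P=cloud('top',d);h=cv2.cvtColor(p,cv2.COLOR_RGB2HSV);H,S=h[:,:,0],h[:,:,1]
b=np.zeros(d.shape,bool);b[195:290,215:408]=1
c,s=np.cos(SA),np.sin(SA)
for nm,lo,hi in(('green',45,85),('blue',100,125),('purple',135,165)):
    m=(b&(H>lo)&(H<hi)&(S>120)).astype('uint8')
    k,l,stt,ce=cv2.connectedComponentsWithStats(m)
    for i in range(1,k):
        if stt[i,4]<25: continue
        q=P[l==i];q=q[q[:,2]<.12]; 
        if len(q)<10: continue
        q3=np.array(np.nanmedian(q,0)); e=q3[:2]-S0; zs=np.nanpercentile(q[:,2],[5,95])
        print(nm,'station',np.round([c*e[0]+s*e[1],-s*e[0]+c*e[1]],3),'z',zs.round(3),stt[i,4])
E
python3 chk.py
```

```text
t 17.62 p [0.4656 0.1566 0.164 ] gap 0.0276 F [ 1.5 -0.3 -2.8] q1 0.21 q6 -1.38 q5 1.59
shift now [-0.0034  0.195   0.1141] after turn [-0.0106  0.1948  0.114 ] turn [ 0.     0.006 -0.033]
green station [ 0.045 -0.209] z [0.03  0.038] 198
green station [-0.06  -0.233] z [0.034 0.041] 204
blue station [ 0.054 -0.17 ] z [0.016 0.033] 295
blue station [-0.042 -0.197] z [0.022 0.03 ] 267
purple station [ 0.052 -0.236] z [0.023 0.03 ] 255
```

All five are in the tray with tops at or below 41 mm. Next I go over the mat.

Emit:
{"op": "servo_tool", "data": {"targets": [[-0.002, 0.037, 0, 0, 0, -0.033, 0.01], [-0.002, 0.037, 0, 0, 0, 0, 0.01], [-0.002, 0.037, 0, 0, 0, 0, 0.01], [-0.002, 0.037, 0, 0, 0, 0, 0.01], [-0.002, 0.035, 0, 0, 0, 0, 0.01]]}}

```text
time_s: 18.08
ee_pos: [0.4597, 0.348, 0.1647]
orientation: [-0.099, 3.135, 0.01]
wrist_force: [0.5, -0.0, -3.0]
finger_gap: 0.028
```

```bash
python3 -c "
from h import *
go(.4645,.352,.05,93.2)"
```

```text
t 18.08 p [0.4597 0.348  0.1647] gap 0.0280 F [ 0.5 -0.  -3. ] q1 0.55 q6 -1.09 q5 1.60
shift now [-0.0045  0.003   0.1147] after turn [-0.005   0.0038  0.1147] turn [0.006 0.005 0.007]
```

Emit:
{"op": "servo_tool", "data": {"targets": [[-0.002, 0.003, 0.03, 0.006, 0.005, 0.007, 0.01], [0, 0, 0.03, 0, 0, 0, 0.01], [0, 0, 0.025, 0, 0, 0, 0.01], [0, 0, 0.012, 0, 0, 0, 0.01], [0, 0, 0.004, 0, 0, 0, 0.01]]}}

```text
time_s: 18.5
ee_pos: [0.4578, 0.3636, 0.062]
orientation: [-0.108, 3.137, 0.014]
wrist_force: [0.3, -0.0, -2.3]
finger_gap: 0.0278
```

```bash
python3 -c "
from h import *
go(.4645,.352,.044,93.2)"
```

```text
t 18.50 p [0.4578 0.3636 0.062 ] gap 0.0278 F [ 0.3 -0.  -2.3] q1 0.57 q6 -1.07 q5 1.41
shift now [-0.0059 -0.0122  0.0179] after turn [-0.0061 -0.012   0.018 ] turn [0.009 0.003 0.013]
```

Emit:
{"op": "servo_tool", "data": {"targets": [[-0.006, -0.012, 0.004, 0.009, 0.003, 0.013, 0.01], [0, 0, 0.004, 0, 0, 0, 0.01], [0, 0, 0.003, 0, 0, 0, 0.01], [0, 0, 0, 0, 0, 0, 0.01], [0, 0, 0, 0, 0, 0, 0.01]]}}

```text
time_s: 18.92
ee_pos: [0.4649, 0.3501, 0.0509]
orientation: [0.083, -3.14, 0.002]
wrist_force: [-0.2, -0.2, -1.9]
finger_gap: 0.0276
```

```bash
python3 -c "
from h import *
go(.4645,.352,.044,93.2)"
```

```text
t 18.92 p [0.4649 0.3501 0.0509] gap 0.0276 F [-0.2 -0.2 -1.9] q1 0.55 q6 -1.08 q5 1.39
shift now [0.0003 0.002  0.0069] after turn [0.0003 0.002  0.0069] turn [-0.001 -0.001 -0.003]
```

Emit:
{"op": "servo_tool", "data": {"targets": [[0, 0.002, 0.005, 0, 0, 0, 0.01], [0, 0, 0.003, 0, 0, 0, 0.01], [0, 0, 0, 0, 0, 0, 0.01], [0, 0, 0, 0, 0, 0, 0.01], [0, 0, 0, 0, 0, 0, 0.01]]}}

```text
time_s: 19.33
ee_pos: [0.4669, 0.3535, 0.046]
orientation: [-0.082, 3.136, 0.004]
wrist_force: [-0.2, 0.5, -2.8]
finger_gap: 0.0277
```

```bash
python3 -c "
from h import *
go(.4645,.352,.044,93.2)"
```

```text
t 19.33 p [0.4669 0.3535 0.046 ] gap 0.0277 F [-0.2  0.5 -2.8] q1 0.55 q6 -1.07 q5 1.38
shift now [ 0.0025 -0.0013  0.002 ] after turn [ 0.0025 -0.0013  0.002 ] turn [ 0.003  0.005 -0.003]
```

Emit:
{"op": "servo_tool", "data": {"targets": [[0.001, -0.001, 0.003, 0.003, 0.004, -0.003, 0.01], [0, 0, 0.001, 0, 0, 0, 0.01], [0, 0, 0, 0, 0, 0, 0.06], [0, 0, 0, 0, 0, 0, 0.06], [0, 0, 0, 0, 0, 0, 0.06]]}}

```text
time_s: 19.75
ee_pos: [0.4686, 0.3542, 0.046]
orientation: [-0.088, 3.132, 0.006]
wrist_force: [0.2, 0.2, 0.4]
finger_gap: 0.0445
```

Emit:
{"op": "servo_tool", "data": {"targets": [[0, 0, 0, 0, 0, 0, 0.06], [0, 0, 0, 0, 0, 0, 0.06], [0, 0, -0.02, 0, 0, 0, 0.06], [0, 0, -0.035, 0, 0, 0, 0.06], [0, 0, -0.035, 0, 0, 0, 0.06]]}}

```text
time_s: 20.17
ee_pos: [0.4623, 0.3503, 0.127]
orientation: [0.088, -3.129, 0.012]
wrist_force: [0.5, -0.0, 0.4]
finger_gap: 0.0604
```

Emit:
{"op": "servo_tool", "data": {"targets": [[0, 0, -0.035, 0, 0, 0, 0.06], [0, 0, -0.035, 0, 0, 0, 0.06], [0, 0, -0.03, 0, 0, 0, 0], [-0.02, -0.028, 0, 0, 0, 0, 0], [-0.025, -0.032, 0, 0, 0, 0, 0]]}}

```text
time_s: 20.58
ee_pos: [0.5106, 0.2994, 0.2412]
orientation: [-0.107, 3.14, 0.003]
wrist_force: [0.2, 1.4, -0.2]
finger_gap: 0.0433
```

```bash
python3 -c "
from h import *
go(.623,.1553,.25,93.2)
p,d=grab('scene','s10');P=cloud('scene',d)
m=np.zeros(d.shape,bool);m[110:180,350:430]=1
q=P[m&(P[:,:,2]>.07)&(P[:,:,2]<.09)];q=q[(np.hypot(q[:,0]-.469,q[:,1]-.35)<.06)];print('ridge',len(q),np.median(q,0),cv2.minAreaRect((q[:,:2]*1000).astype('float32')))
cv2.imwrite('pics/c10.png',cv2.resize(p[80:280,220:480,::-1],None,fx=2.5,fy=2.5))"
```

```text
t 20.58 p [0.5106 0.2994 0.2412] gap 0.0433 F [ 0.2  1.4 -0.2] q1 0.43 q6 -1.20 q5 1.76
shift now [-0.1023 -0.1514 -0.009 ] after turn [-0.1042 -0.1502 -0.0088] turn [0.002 0.    0.012]
ridge 190 [0.47392869 0.34806262 0.07724209] ((471.37310791015625, 349.8435974121094), (80.10804748535156, 30.68400764465332), 4.541057109832764)
```

View pics/c10.png

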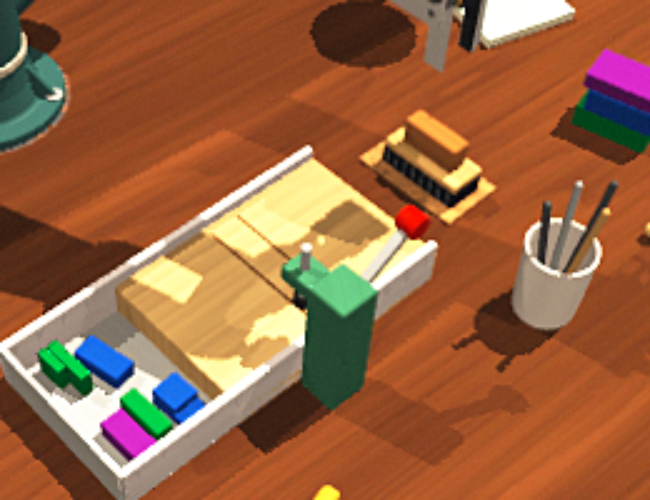

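The crop shows the brush standing on the mat, about 5 mm off centre and 1° off in angle, with all five offcuts in the tray. Next I lower the lever with closed fingers.

Emit:
{"op": "servo_tool", "data": {"targets": [[-0.025, -0.036, -0.003, 0, 0, 0.012, 0], [-0.025, -0.036, -0.003, 0, 0, 0, 0], [-0.025, -0.036, 0, 0, 0, 0, 0], [-0.022, -0.034, 0, 0, 0, 0, 0], [0, 0, 0, 0, 0, 0, 0]]}}

```text
time_s: 21.05
ee_pos: [0.6173, 0.1594, 0.2477]
orientation: [-0.073, 3.133, -0.004]
wrist_force: [-1.2, 0.5, -0.6]
finger_gap: 0.0063
```

```bash
python3 -c "
from h import *
go(.623,.1553,.23,93.2)"
```

```text
t 21.05 p [0.6173 0.1594 0.2477] gap 0.0063 F [-1.2  0.5 -0.6] q1 0.17 q6 -1.45 q5 1.79
shift now [-0.0053 -0.0043  0.0177] after turn [-0.0054 -0.0044  0.0177] turn [-0.003  0.008 -0.009]
```

Emit:
{"op": "servo_tool", "data": {"targets": [[-0.005, -0.008, 0.01, -0.003, 0.008, -0.009, 0], [-0.001, 0, 0.012, 0, 0, 0, 0], [0, 0, 0.015, 0, 0, 0, 0], [0, 0.002, 0.015, 0, 0, 0, 0], [0, 0.003, 0.015, 0, 0, 0, 0]]}}

```text
time_s: 21.47
ee_pos: [0.6263, 0.1622, 0.1834]
orientation: [-0.082, 3.131, 0.028]
wrist_force: [-1.0, 8.1, 6.0]
finger_gap: 0.0006
```

```bash
python3 -c "
from h import *
go(.623,.158,.115,93.2)"
```

```text
t 21.47 p [0.6263 0.1622 0.1834] gap 0.0006 F [-1.   8.1  6. ] q1 0.16 q6 -1.46 q5 1.66
shift now [ 0.0042 -0.0052  0.0682] after turn [ 0.0036 -0.004   0.0684] turn [ 0.018  0.01  -0.004]
```

The fingers drifted onto the +y side of the knob (Fy 8 N). I back off upward, recentre and press again.

Emit:
{"op": "servo_tool", "data": {"targets": [[0, 0, -0.015, 0, 0, 0, 0], [0, 0, -0.025, 0, 0, 0, 0], [0.004, -0.008, -0.01, 0.015, 0.01, 0, 0], [0, -0.008, 0, 0, 0, 0, 0], [0, 0, 0, 0, 0, 0, 0]]}}

```text
time_s: 21.88
ee_pos: [0.6152, 0.1532, 0.2237]
orientation: [0.095, -3.122, -0.008]
wrist_force: [0.8, -0.4, -0.4]
finger_gap: 0.0006
```

```bash
python3 -c "
from h import *
go(.623,.147,.21,93.2)
p,d=grab('scene','s11');P=cloud('scene',d);h=cv2.cvtColor(p,cv2.COLOR_RGB2HSV)
k=((h[:,:,0]<6)|(h[:,:,0]>174))&(h[:,:,1]>150)&(h[:,:,2]>100);k[:140]=0;k[215:]=0;k[:,:355]=0;k[:,420:]=0
q=P[k];print(k.sum(),np.nanmin(q,0),np.nanmax(q,0),np.nanmedian(q,0))"
```

```text
t 21.88 p [0.6152 0.1532 0.2237] gap 0.0006 F [ 0.8 -0.4 -0.4] q1 0.15 q6 -1.48 q5 1.77
shift now [-0.0076 -0.0068  0.0135] after turn [-0.0074 -0.0067  0.0137] turn [ 0.006 -0.018  0.005]
121 [0.61258898 0.13912627 0.15772038] [0.6374086  0.16721467 0.18584613] [0.62964489 0.15032552 0.1773306 ]
```

Emit:
{"op": "servo_tool", "data": {"targets": [[-0.006, 0.001, 0.012, 0.006, -0.015, 0.004, 0], [0, 0, 0.012, 0, 0, 0, 0], [0, 0, 0.012, 0, 0, 0, 0], [0, 0, 0.012, 0, 0, 0, 0], [0, 0, 0.012, 0, 0, 0, 0]]}}

```text
time_s: 22.35
ee_pos: [0.6198, 0.1582, 0.1594]
orientation: [0.091, -3.139, -0.008]
wrist_force: [0.8, 1.2, 1.2]
finger_gap: 0.0007
```

```bash
python3 -c "
from h import *
go(.623,.160,.112,93.2)"
```

```text
t 22.35 p [0.6198 0.1582 0.1594] gap 0.0007 F [0.8 1.2 1.2] q1 0.16 q6 -1.47 q5 1.63
shift now [-0.0034  0.0014  0.0474] after turn [-0.0033  0.0017  0.0474] turn [ 0.005 -0.001  0.002]
```

Emit:
{"op": "servo_tool", "data": {"targets": [[-0.002, 0.002, 0.012, 0.005, 0, 0, 0], [0, 0, 0.012, 0, 0, 0, 0], [0, 0, 0.012, 0, 0, 0, 0], [0, 0, 0.01, 0, 0, 0, 0], [0, 0, 0.006, 0, 0, 0, 0]]}}

```text
time_s: 22.77
ee_pos: [0.6204, 0.1609, 0.1102]
orientation: [0.091, -3.14, 0.001]
wrist_force: [-14.0, -2.3, 37.5]
finger_gap: 0.0005
```

```bash
python3 -c "
from h import *
go(.623,.160,.112,93.2)"
```

```text
t 22.77 p [0.6204 0.1609 0.1102] gap 0.0005 F [-14.   -2.3  37.5] q1 0.17 q6 -1.46 q5 1.54
shift now [-0.0026 -0.0011 -0.0018] after turn [-0.0026 -0.001  -0.0018] turn [-0.    -0.     0.002]
```

Emit:
{"op": "servo_tool", "data": {"targets": [[0, 0, -0.008, 0, 0, 0, 0], [0, 0, -0.025, 0, 0, 0, 0], [0, 0, -0.035, 0, 0, 0, 0], [0, 0, -0.035, 0, 0, 0, 0], [0, 0, -0.02, 0, 0, 0, 0]]}}

```text
time_s: 23.18
ee_pos: [0.6161, 0.1606, 0.2296]
orientation: [0.091, -3.125, 0.004]
wrist_force: [0.3, 0.4, 1.0]
finger_gap: 0.0007
```

```bash
python3 - <<'E'
from h import *
go(.583,-.372,.22,93.2)
p,d=grab('scene','s12');P=cloud('scene',d);h=cv2.cvtColor(p,cv2.COLOR_RGB2HSV)
k=((h[:,:,0]<6)|(h[:,:,0]>174))&(h[:,:,1]>150)&(h[:,:,2]>100);k[:140]=0;k[215:]=0;k[:,:355]=0;k[:,420:]=0
q=P[k];print('knob',k.sum(),np.nanmin(q,0),np.nanmax(q,0),np.nanmedian(q,0))
p,d=grab('top','t12');P=cloud('top',d)
b=P[205:280,435:505].reshape(-1,3); print('bat',np.nanmean(b[b[:,2]>.11],0))
j=P[160:185,418:444].reshape(-1,3);print('jar',np.nanmean(j[j[:,2]>.06],0))
E
```

```text
t 23.18 p [0.6161 0.1606 0.2296] gap 0.0007 F [0.3 0.4 1. ] q1 0.17 q6 -1.46 q5 1.78
shift now [ 0.0638 -0.5297  0.0116] after turn [ 0.0627 -0.5299  0.0096] turn [-0.002 -0.015  0.002]
knob 85 [0.61363005 0.14284374 0.08938427] [0.6378182  0.16669578 0.11476442] [0.63176397 0.15315494 0.10802339]
bat [ 0.52947252 -0.37823776  0.12062708]
jar [ 0.67452634 -0.27956415  0.07494292]
```

The knob is back at its starting height, so the lever is lowered, and the toggle is still on. Next I go to the toggle's +x side.

Emit:
{"op": "servo_tool", "data": {"targets": [[0.004, -0.038, 0, 0, -0.012, 0, 0], [0.004, -0.038, 0, 0, 0, 0, 0], [0.004, -0.038, 0, 0, 0, 0, 0], [0.004, -0.038, 0, 0, 0, 0, 0], [0.004, -0.038, 0, 0, 0, 0, 0]]}}

```text
time_s: 23.7
ee_pos: [0.6064, -0.0266, 0.2166]
orientation: [0.117, -3.128, -0.006]
wrist_force: [0.8, -0.1, -0.4]
finger_gap: 0.0001
```

Emit:
{"op": "servo_tool", "data": {"targets": [[0.004, -0.038, 0, 0, 0, 0, 0], [0.004, -0.038, 0, 0, 0, 0, 0], [0.004, -0.038, 0, 0, 0, 0, 0], [0.004, -0.038, 0, 0, 0, 0, 0], [0.004, -0.038, 0, 0, 0, 0, 0]]}}

```text
time_s: 24.12
ee_pos: [0.5939, -0.2245, 0.1974]
orientation: [0.118, -3.106, -0.019]
wrist_force: [0.6, -0.2, 0.1]
finger_gap: 0.0005
```

```bash
python3 -c "
from h import *
go(.583,-.374,.2,93.2)"
```

```text
t 24.12 p [ 0.5939 -0.2245  0.1974] gap 0.0005 F [ 0.6 -0.2  0.1] q1 -0.45 q6 -2.10 q5 1.74
shift now [ 0.0224 -0.1482 -0.0039] after turn [ 0.0193 -0.1487 -0.0026] turn [ 0.013 -0.032  0.02 ]
```

Emit:
{"op": "servo_tool", "data": {"targets": [[0.004, -0.036, 0, 0.013, -0.03, 0.08, 0], [0.005, -0.036, 0, 0, 0, 0.05, 0], [0.005, -0.036, 0, 0, 0, 0, 0], [0.005, -0.036, 0, 0, 0, 0, 0], [0, 0, 0, 0, 0, 0, 0]]}}

```text
time_s: 24.53
ee_pos: [0.5643, -0.3795, 0.175]
orientation: [-0.107, -3.115, -0.015]
wrist_force: [0.6, 0.8, -1.4]
finger_gap: 0.0006
```

```bash
python3 -c "
from h import *
go(.583,-.374,.1,88)"
```

```text
t 24.53 p [ 0.5643 -0.3795  0.175 ] gap 0.0006 F [ 0.6  0.8 -1.4] q1 -0.67 q6 -2.17 q5 1.72
shift now [-0.0202  0.0061  0.0745] after turn [-0.0185  0.0061  0.075 ] turn [ 0.009 -0.025 -0.034]
```

Emit:
{"op": "servo_tool", "data": {"targets": [[-0.014, 0.003, 0, 0.009, -0.02, 0, 0], [-0.008, 0.001, 0.01, 0, 0, 0, 0], [-0.002, 0, 0.025, 0, 0, 0, 0], [0, 0, 0.025, 0, 0, 0, 0], [0, 0, 0.01, 0, 0, 0, 0]]}}

```text
time_s: 24.95
ee_pos: [0.5908, -0.3737, 0.0929]
orientation: [-0.109, -3.133, -0.007]
wrist_force: [-0.9, 0.3, -0.5]
finger_gap: 0.0005
```

```bash
python3 -c "
from h import *
go(.508,-.378,.1,88)"
```

```text
t 24.95 p [ 0.5908 -0.3737  0.0929] gap 0.0005 F [-0.9  0.3 -0.5] q1 -0.65 q6 -2.15 q5 1.56
shift now [ 0.0824 -0.01   -0.0066] after turn [ 0.0826 -0.0072 -0.0071] turn [ 0.005 -0.007 -0.034]
```

Next I push towards the red dot, then lift.

Emit:
{"op": "servo_tool", "data": {"targets": [[0.017, -0.002, -0.005, 0, -0.005, 0, 0], [0.018, -0.002, 0, 0, 0, 0, 0], [0.018, -0.002, 0, 0, 0, 0, 0], [0.018, -0.002, 0, 0, 0, 0, 0], [0.014, -0.002, 0, 0, 0, 0, 0]]}}

```text
time_s: 25.37
ee_pos: [0.5115, -0.3643, 0.0865]
orientation: [-0.08, -3.138, -0.026]
wrist_force: [0.2, -0.5, -0.7]
finger_gap: 0.0004
```

```bash
python3 -c "
from h import *
go(.504,-.378,.1,88)"
```

```text
t 25.37 p [ 0.5115 -0.3643  0.0865] gap 0.0004 F [ 0.2 -0.5 -0.7] q1 -0.72 q6 -2.24 q5 1.50
shift now [ 0.0068 -0.0138 -0.0137] after turn [ 0.007  -0.014  -0.0135] turn [ 0.016 -0.003 -0.016]
```

Emit:
{"op": "servo_tool", "data": {"targets": [[-0.012, 0, -0.005, 0, 0, 0, 0], [-0.01, 0, -0.03, 0, 0, 0, 0], [0, 0, -0.035, 0, 0, 0, 0], [0, 0, -0.035, 0, 0, 0, 0], [0, 0, 0, 0, 0, 0, 0]]}}

```text
time_s: 25.78
ee_pos: [0.5333, -0.3562, 0.1863]
orientation: [-0.066, -3.125, -0.044]
wrist_force: [-0.5, -0.3, 1.8]
finger_gap: 0.0006
```

```bash
python3 - <<'E'
from h import *
go(.508,-.378,.1,88)
for n,w in(('scene',(slice(240,320),slice(150,215))),('top',(slice(205,280),slice(435,505)))):
    p,d=grab(n,n+'13');P=cloud(n,d)[w].reshape(-1,3);q=P[(P[:,2]>.11)&(P[:,2]<.13)];print(n,len(q),np.nanmedian(q,0) if len(q) else '')
E
```

```text
t 25.78 p [ 0.5333 -0.3562  0.1863] gap 0.0006 F [-0.5 -0.3  1.8] q1 -0.68 q6 -2.21 q5 1.72
shift now [ 0.023  -0.0252  0.086 ] after turn [ 0.0246 -0.0227  0.0863] turn [ 0.028 -0.016 -0.008]
scene 63 [ 0.49176727 -0.38621795  0.12129007]
top 30 [ 0.48906861 -0.37748417  0.11843442]
```

The bat reads x 0.49 in both views, against 0.486 at the start, so it is off. I raise the arm clear and do the last check.

Emit:
{"op": "servo_tool", "data": {"targets": [[0, 0, -0.035, 0.02, -0.01, 0, 0], [0, 0, -0.035, 0, 0, 0, 0], [0, 0, 0, 0, 0, 0, 0], [0, 0, 0, 0, 0, 0, 0], [0, 0, 0, 0, 0, 0, 0]]}}

```text
time_s: 26.3
ee_pos: [0.5318, -0.3497, 0.2377]
orientation: [-0.057, -3.111, -0.042]
wrist_force: [0.6, -0.5, -0.5]
finger_gap: 0.0004
```

```bash
python3 chk.py; python3 - <<'E'
from h import *
p,d=grab('scene','s14');P=cloud('scene',d)
m=np.zeros(d.shape,bool);m[110:180,350:430]=1
q=P[m&(P[:,:,2]>.07)&(P[:,:,2]<.09)];q=q[(np.hypot(q[:,0]-.469,q[:,1]-.35)<.06)];print('ridge',cv2.minAreaRect((q[:,:2]*1000).astype('float32')))
E
```

```text
t 26.30 p [ 0.5318 -0.3497  0.2377] gap 0.0004 F [ 0.6 -0.5 -0.5] q1 -0.67 q6 -2.21 q5 1.83
shift now [0.086  0.6933 0.2087] after turn [0.0272 0.704  0.1877] turn [ 0.028 -0.029 -0.092]
green station [ 0.045 -0.209] z [0.03  0.038] 200
green station [-0.06  -0.234] z [0.033 0.042] 210
blue station [ 0.055 -0.17 ] z [0.015 0.034] 297
blue station [-0.042 -0.197] z [0.023 0.03 ] 272
purple station [ 0.052 -0.236] z [0.022 0.03 ] 255
ridge ((471.4381103515625, 349.28106689453125), (78.49205780029297, 31.651697158813477), 3.3582446575164795)
```

View pics/s14.png

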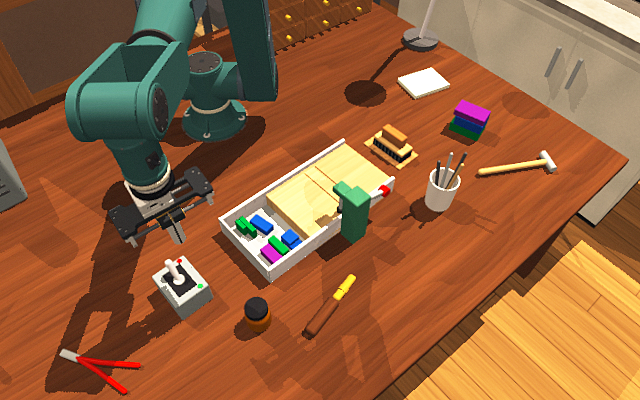

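The last picture shows the toggle at the red dot (175,268), the lever lowered at (385,188), the brush on its mat at (393,145) and five offcuts in the tray. The arm touches nothing.

```bash
python3 -c "
from bench import arm
print(arm.job_done())"
```

```text
the job is handed in; nothing more can be done
None
```

The whole job ran in order and I handed it in at about 26 s of robot time. No verdict is reported, so what follows rests on my own checks. In order: extractor on, lever raised, five offcuts swept into the tray in two lanes, brush back on its mat, lever lowered, extractor off.

**Last checks:**
- **Offcuts:** all five lie in the tray, 30–96 mm past the board edge with tops at or below 42 mm. The board is bare.
- **Brush:** it stands on the mat, about 7 mm off centre and within 1° of the mat's direction.
- **Lever:** the knob is back at its starting height (top at 115 mm).
- **Toggle:** the bat is at x 0.49 m, against 0.486 m at the start, so it is off.
- **Cup, torch and jar:** they look unmoved in the last picture; I did not measure this.

**What went less smoothly:**
- The first try at lowering the lever drifted onto the side of the knob, with about 8 N sideways. I backed off and pressed again.
- Pressing the lever onto its end stop gave a wrist force of about 37 N, close to the 40 N limit if that applies to the fingers.
- The final toggle push drifted 14 mm sideways, but the bat still flipped.
- The two cameras disagree by about 9 mm in y on the bat, which does not affect the result.

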